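# Top up the wax pan off the heat

## Task

Take the lid off the wax pan and slide the pan along the glass, without lifting it, from the melting zone into the circle of the resting zone. While it rests there, tip all the wax balls from the cup into it, stand the empty cup upright on the bench again and add every beeswax bar; then slide the pan back inside the outer circle of the melting zone, again without lifting it, and put the lid on properly. Leave the bottles and the jar alone.

Things in the scene. Friction and masses are not known exactly. Their poses are not given: they have to be found in the camera images.
- hob: fixed twin-zone glass-top hob on the bench, 250 (x) x 440 (y) x 50 mm high, flat black glass top at z = 50 mm above the bench; origin at the centre of its underside, x towards the side away from the robot
- melt_ring: the melting zone printed on the glass: a double white circle (outer 152 mm across) with a small circle in it. Fixed; origin at its centre on the glass surface. Left or right half of the hob
- rest_ring: the resting zone printed on the glass: a single white circle 152 mm across, 210 mm beside the melting zone. Fixed; origin at its centre on the glass surface
- pan: loose steel saucepan, 120 mm outside, 70 mm high, straight 3 mm wall, 4 mm floor, about 0.45 kg; origin at the centre of its underside, z up. Its black handle points along the pan's -x: a level bar 18 mm wide, 12 mm high, centred 50 mm above the pan's underside, 60 to 170 mm from the pan's axis. Starts on the melting zone, lid on
- lid: loose steel lid, 124 mm across, 0.13 kg; origin at the centre of the underside of its plug (104 mm across, 6 mm deep), z up. Plate 6 to 12 mm above the origin; black knob 26 mm across on the axis, 22 to 44 mm above the origin, on a 14 mm stem. Closed, the plug is inside the pan's rim with about 4 mm play, origin 64 mm above the pan's
- cork_mat: fixed round cork mat 140 mm across, 5 mm thick, on the bench: a free place for the lid; origin at the centre of its underside
- cup: loose open metal cup holding the wax wax balls: 72 mm high, 56 mm across at the foot and 64 mm at the rim, wall 2.5 mm, floor 3 mm, 90 g; origin at the centre of its underside, z towards the mouth. It starts upright on the bench
- wax0: one of six cream wax balls, 22 mm across, 10 g; origin at its centre. Starts in the cup
- wax1: one of six cream wax balls, 22 mm across, 10 g; origin at its centre. Starts in the cup
- wax2: one of six cream wax balls, 22 mm across, 10 g; origin at its centre. Starts in the cup
- wax3: one of six cream wax balls, 22 mm across, 10 g; origin at its centre. Starts in the cup
- wax4: one of six cream wax balls, 22 mm across, 10 g; origin at its centre. Starts in the cup
- wax5: one of six cream wax balls, 22 mm across, 10 g; origin at its centre. Starts in the cup
- bar0: one beeswax bar, a honey-coloured block 46 (x) x 26 (y) x 14 (z) mm, 16 g; origin at the centre of its underside. Starts flat on a thin sheet of paper on the bench. None if absent
- bar1: one beeswax bar, a honey-coloured block 46 (x) x 26 (y) x 14 (z) mm, 16 g; origin at the centre of its underside. Starts flat on a thin sheet of paper on the bench. None if absent
- bar2: one beeswax bar, a honey-coloured block 46 (x) x 26 (y) x 14 (z) mm, 16 g; origin at the centre of its underside. Starts flat on a thin sheet of paper on the bench. None if absent
- bar3: one beeswax bar, a honey-coloured block 46 (x) x 26 (y) x 14 (z) mm, 16 g; origin at the centre of its underside. Starts flat on a thin sheet of paper on the bench. None if absent
- bottle_a: bystander: loose amber dropper bottle, 46 mm across, 150 mm tall; origin at the centre of its underside
- jar: bystander: loose small glass jar with a metal cap, 58 mm across, 50 mm tall, in front of the hob
Things that resemble listed ones, but are neither listed nor needed, are in the scene too. Leave any blue look-alike of the bar3 alone. Leave any black look-alike of the cup alone.

How it is judged:
By the outcome, as a careful person would: the job done as asked, in the order asked, and still so for the second after the job is handed in, with the robot touching nothing.
Of bar0, bar1, bar2, bar3 only 2 to 4 are there at a start; the rules pass over those that are not, and their reading is None.
At some moment in a run one of bar0, bar1, bar2, bar3, pan may be knocked a few centimetres aside while the robot is not near it.
It also fails if it takes over 210 s, if anything falls off the work surface, if the arm or the gripper's body presses on something with over 40 N, if the wrist force passes 120 N, or if a joint passes its speed limit or range.

## Robot

A 6-joint arm with a two-finger parallel gripper is mounted at the origin on the work surface. World frame = base frame: x ahead of the robot, y to its left, z up, the work surface at z = 0. Lengths are in mm, angles in degrees, forces in N, time in s.
With the tool pointing down it reaches from about 275 to 875 mm from the base axis. Payload 12.5 kg.
Tool frame: the origin (TCP) lies at the very end of the fingers, on their centre line; the grasp point (between the pads) lies 19 mm behind it; z points along the fingers, y is the line along which they close (so a half turn about z gives the same grasp; the last joint's range is limited). The gripper opens to 85 mm and grips with 20 to 120 N. Pads are 22 mm wide; open, the fingers measure 114 mm over their backs; the gripper's body (76 mm by 85 mm) begins 54 mm behind the grasp point. The pads swing forward as they close: fully open they stand 13 mm farther back than shut.
Start: joints at [-4.847, 20.094, 94.641, -0, 65.266, -4.847], TCP at [549.986, 0.027, 231.29] pointing down, gripper open.
Joint ranges: [-157.81, 157.81], [-45, 120.19], [0.68, 151.7], [-89.99, 269.99], [4.06, 180], [-164.3, 164.3]. Speed limits (degrees/s): [127.2, 127.2, 159.86, 180, 180, 180].

## Interface

Orientations are given as a 3x3 rotation matrix whose columns are the frame's x, y, z axes.
In Python, from rig import ctrl, camera gives the robot as it stands.
- The arm moves only by the shell command python3 -m crank 'ROWS' [OPENING]. ROWS is JSON, a list that holds one entry, the list of rows, each a list of 6 numbers: the shift along the tool's x, y, z in m, then the turn, a rotation vector about the tool's x, y, z in rad. In form: [[[x, y, z, ax, ay, az], ...]]. A call has exactly 10 rows; each row is the pose to reach, as a shift and turn from the pose commanded when the call began, along the tool's axes at that moment; what a row does not reach only later rows make up. A row lasts 1/8 s, in which the tool goes at most 62.5 mm and 10.7 degrees, less where a joint would pass 70% of its speed; a pose out of reach is approached as far as the arm can. A call with a gripper value outside its range is refused whole. OPENING is the closure, from -1 (fully open) to 1 (shut), set as the call begins (- or left out, the last holds). The fingers move at their own pace and stop on an object; the grip force is fixed at half the most. Time passes only in rows, so rows that repeat a pose let the fingers close, or fill a call up. It gives the time, the measured TCP pose, the force, the opening and the grip force at its end, in the units of the state.
- ctrl.read_state(): the state, without advancing time (a new reading comes with each control period).
- camera(name): name is "scene" or "side" or "wrist"; returns a dict with "img" (400x640x3 uint8, red, green, blue), "depth" (400x640 float32, mm along the optical axis (not along the pixel's ray), 0 where there is no reading), "K" (3x3 intrinsics, pixels), "R" (3x3) and "t" (3): a world point X has camera coordinates R X + t. Camera axes: x right, y down, z forward; pixel columns grow to the right and rows downward; lengths in mm; the calibration is good to about 2 mm. A picture is of the moment at which its call begins.
- ctrl.close_job(): hands the job in; it is judged then, once.
The state is a dict: "time": time; "joint_positions": joint angles; "joint_velocities": joint speeds; "effort": joint torques, N m; "ee_pos": TCP position; "eef_rot": TCP orientation; "ft_force": force on the tool from outside, world axes, zero at the start; "torque": the same for the moment, N m; "gripper_width": finger opening in mm; "grip_force": force on a finger pad.
Only numpy, scipy, OpenCV 4.12 (cv2) and the standard library are available. Lean on these libraries where they do the work, as an engineer would, in place of code of your own. Each camera call takes 0.05 s, during which the arm holds its last target. There are 200 camera calls.

## Working session

There is one attempt and no reset: what is moved stays moved. The work goes in short steps, Python scripts to look and compute and a shell command to move; the robot and the scene stay as the last step left them, time stands still between calls to the robot, and variables do not carry over. Pictures are saved under pics/ and viewed, at most 14 in all, crops included, and the job is handed in when it is done.

```bash
mkdir -p pics; ls; cat > h.py <<'E'
import numpy as np, cv2
from rig import ctrl, camera
def snap(n,f):
    c=camera(n); cv2.imwrite(f'pics/{f}.png',c['img'][:,:,::-1]); np.savez(f'pics/{f}.npz',**c); return c
def load(f): return dict(np.load(f'pics/{f}.npz'))
def pt(c,u,v,z=None):
    "pixel -> world, by depth or on plane z"
    r=np.linalg.solve(c['K'],[u,v,1.]); R=c['R']; o=-R.T@c['t']
    if z is None:
        d=c['depth'][int(round(v)),int(round(u))]; return R.T@(r*d-c['t'])
    w=R.T@r; return o+w*(z-o[2])/w[2]
def cloud(c):
    h,w=c['depth'].shape; u,v=np.meshgrid(np.arange(w),np.arange(h))
    r=np.stack([u,v,np.ones_like(u)],-1).reshape(-1,3)@np.linalg.inv(c['K']).T
    P=(r*c['depth'].reshape(-1,1)-c['t'])@c['R']; P=P.reshape(h,w,3); P[c['depth']==0]=np.nan
    return P
def proj(c,X):
    p=c['K']@(c['R']@np.array(X,float)+c['t']); return p[:2]/p[2]
E
python3 - <<'E'
from h import *
for n in ['scene','side','wrist']:
    c=snap(n,n+'0'); print(n,-c['R'].T@c['t'],c['R'][2],c['K'][0,0])
s=ctrl.read_state(); print(s)
E
```

```text
pics
scene [1225.31488993  413.88508609  706.16532869] [-0.71957918 -0.38997994 -0.57456196] 402.8409202831408
side [ 119.24120674 -726.48609578  695.58440785] [ 0.34025369  0.74789945 -0.56997705] 390.14678333033
wrist [550.28071508  76.277558   374.03508368] [-3.40893927e-04 -2.98178049e-01 -9.54510207e-01] 331.84455877391326
{'time': 0.15, 'joint_positions': array([-4.84727018e+00,  2.01170920e+01,  9.46651174e+01,  2.26685416e-03,
        6.52666648e+01, -4.84780548e+00]), 'joint_velocities': array([-0.07683492, -0.16762891, -0.19311058,  0.01983183, -0.14770309,
       -0.06871562]), 'effort': array([ 7.13946501e-04, -5.06248283e+01, -2.91500723e+01, -2.80964593e-05,
        3.35960038e-03, -3.10250061e-05]), 'ee_pos': array([5.49768510e+02, 5.43063156e-02, 2.30906196e+02]), 'eef_rot': array([[ 7.27177381e-06,  9.99999641e-01, -8.46927615e-04],
       [ 9.99999994e-01, -7.18040484e-06,  1.07885845e-04],
       [ 1.07879725e-04, -8.46928395e-04, -9.99999636e-01]]), 'ft_force': array([-0.28976654, -0.22929438, -0.42801395]), 'torque': array([ 0.02558289,  0.01017389, -0.02129593]), 'grip_force': 0.0, 'gripper_width': 85.35869702608636}
```

View pics/scene0.png

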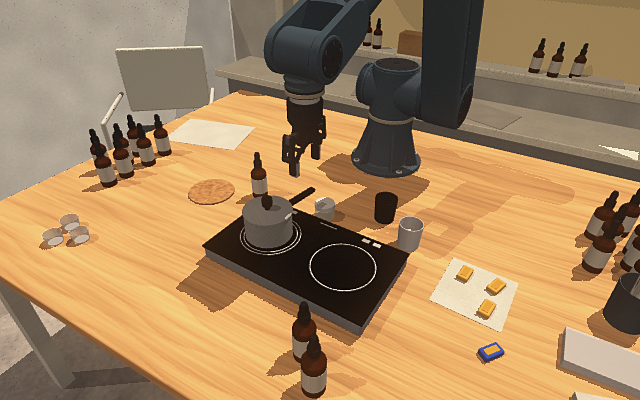

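View pics/side0.png

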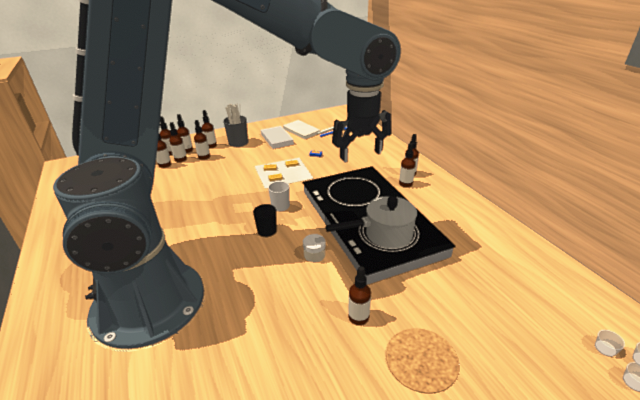

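Scene view: pan on the melting zone at (268,222), knob (267,201), handle to (312,191), rest ring (343,267), grey cup (410,234), black look‑alike cup (385,208), bars (465,273), (496,286), (486,309), blue look‑alike (490,352), jar (324,207), bottle_a (259,178), cork mat (211,191). Side view: the same from the right: cup (279,196), black cup (265,220), jar (314,247), bottle (359,300), mat (422,359), pan (390,222).

```bash
cat >> h.py <<'E'
def fitc(P):
    A=np.c_[2*P[:,:2],np.ones(len(P))]; s=np.linalg.lstsq(A,(P[:,:2]**2).sum(1),rcond=None)[0]
    return s[0],s[1],np.sqrt(s[2]+s[0]**2+s[1]**2)
E
python3 - <<'E'
from h import *
np.set_printoptions(precision=1,suppress=True)
S=load('scene0');D=load('side0')
for nm,c,pix in [('scene',S,dict(knob=(267,200),lidplate=(285,208),pan=(268,235),handleend=(312,191),handle=(300,197),restc=(343,267),cup=(410,234),cuprim=(410,222),black=(385,208),bar0=(465,273),bar1=(496,286),bar2=(486,309),paper=(450,290),blue=(490,352),jar=(324,204),bottle=(259,165),mat=(211,191),hobc0=(204,246),b1=(305,315),b2=(314,350))),
 ('side',D,dict(knob=(392,201),lidplate=(392,210),handleend=(330,227),handle=(350,225),restc=(354,191),cup=(279,185),black=(265,212),bar0=(270,167),bar1=(292,163),bar2=(275,178),jar=(314,240),bottle=(359,280),mat=(422,359)))]:
    for k,(u,v) in pix.items(): print(nm,k,pt(c,u,v))
for nm,c in(('S',S),('D',D)):
    P=cloud(c); I=c['img'].astype(int)
    hsv=cv2.cvtColor(c['img'],cv2.COLOR_RGB2HSV)
    # white printed
    m=(np.abs(P[...,2]-50)<6)&(I.min(-1)>140); Q=P[m]; print(nm,'white on hob',m.sum(),Q.min(0),Q.max(0))
    m=(np.abs(P[...,2]-124)<7)&(np.hypot(P[...,0]-P[m][:,0].mean(),P[...,1])<400); Q=P[m]
    print('lid lvl',np.nanmedian(Q,0),Q.min(0),Q.max(0))
E
```

```text
scene knob [604.5 -74.3 157.9]
scene lidplate [570.5 -47.5 123. ]
scene pan [644.5 -47.8  90.4]
scene handleend [1225.3  413.9  706.2]
scene handle [489.3 -55.1 104.9]
scene restc [612.  136.5  49.3]
scene cup [429.8 233.1  57.5]
scene cuprim [374.7 214.8  51.3]
scene black [356.3 135.9  56.3]
scene bar0 [449.4 384.4  13.8]
scene bar1 [453.7 457.1  12.1]
scene bar2 [536.4 450.1  13.1]
scene paper [507.8 366.2   0. ]
scene blue [643.5 478.   13.6]
scene jar [415.2 -23.   48.4]
scene bottle [ 417.6 -240.7  110.9]
scene mat [ 480.3 -387.7    5.4]
scene hobc0 [ 717.6 -188.1   49.2]
scene b1 [823.9 163.8 123.8]
scene b2 [876.8 213.4 122.7]
side knob [587.8 -91.4 157.1]
side lidplate [593.7 -87.2 125.6]
side handleend [437.9 -57.2 105.3]
side handle [485.  -71.7 105.3]
side restc [608.7 131.2  49.1]
side cup [413.2 251.8  57.2]
side black [335.5 154.8  43.9]
side bar0 [445.5 447.7  12.2]
side bar1 [527.1 444.    9.7]
side bar2 [436.9 369.6  11.6]
side jar [408.5 -23.6  49.4]
side bottle [ 406.2 -255.6  123.7]
side mat [ 473.4 -395.1    5.6]
S white on hob 649 [-1460.4 -1936.8    44. ] [684.4 209.4  56. ]
lid lvl [ 65.3  23.4 124.4] [ -5.2 -65.6 117.1] [ 83.7  79.7 131. ]
D white on hob 417 [-488.9  -53.2   44. ] [1100.9 2186.6   55.9]
lid lvl [569.7 -84.6 123.4] [ -22.2 -261.4  117. ] [657.3  -1.  131. ]
```

```bash
python3 - <<'E'
import cv2
a=cv2.imread('pics/scene0.png');b=cv2.imread('pics/side0.png')
x=cv2.resize(a[180:380,180:540],None,fx=2.2,fy=2.2,interpolation=2)
cv2.imwrite('pics/c1.png',x)
x=cv2.resize(b[140:290,230:470],None,fx=3.3,fy=3.3,interpolation=2)
cv2.imwrite('pics/c2.png',x)
E
```

```text
(no output)
```

View pics/c1.png

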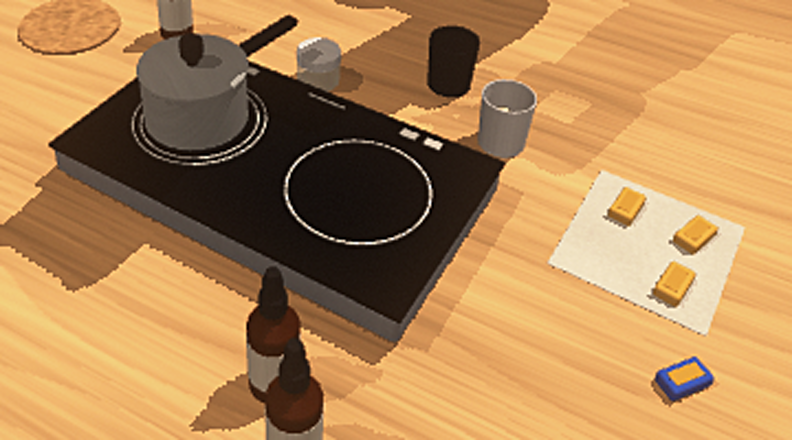

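View pics/c2.png

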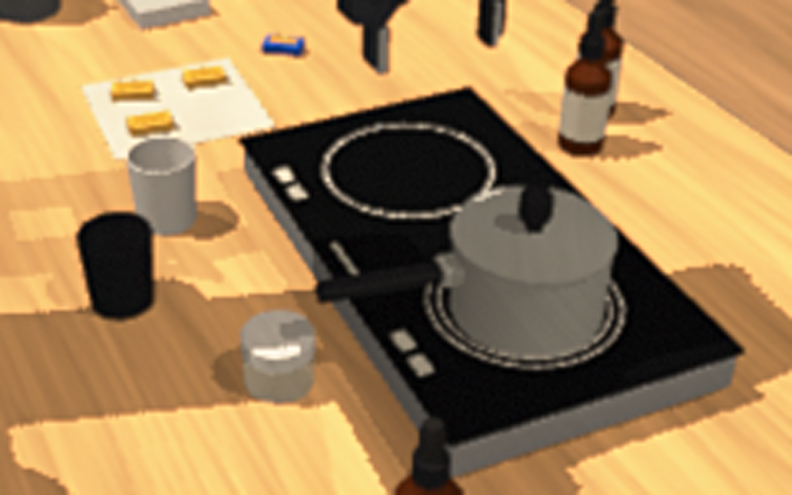

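The crops confirm it: grey cup with cream balls, three honey bars on paper, blue-wrapped bar beside the paper (leave), black cup (leave). Now fit the poses from both clouds.

```bash
cat > fit.py <<'E'
from h import *
np.set_printoptions(precision=1,suppress=True)
import sys
def white(c,ctr,lo,hi):
    P=cloud(c);I=c['img'].astype(int);m=(np.abs(P[...,2]-50)<5)&(I.min(-1)>110)
    r=np.hypot(P[...,0]-ctr[0],P[...,1]-ctr[1]); vs=np.argwhere(m&(r>lo)&(r<hi))
    return np.array([pt(c,u,v,50.) for v,u in vs])
def bars(c,reg):
    P=cloud(c);hsv=cv2.cvtColor(c['img'],cv2.COLOR_RGB2HSV)
    m=(hsv[...,1]>150)&(hsv[...,0]>10)&(hsv[...,0]<28)&(P[...,2]>reg[4])&(P[...,2]<reg[5])&(P[...,0]>reg[0])&(P[...,0]<reg[1])&(P[...,1]>reg[2])&(P[...,1]<reg[3])
    n,l,st,_=cv2.connectedComponentsWithStats(m.astype(np.uint8)); out=[]
    for i in range(1,n):
        if st[i,4]<25: continue
        Q=P[l==i]; h=np.percentile(Q[:,2],80); T=Q[Q[:,2]>h-2.5]
        (x,y),(w,hh),a=cv2.minAreaRect(T[:,:2].astype(np.float32))
        if w<hh: w,hh,a=hh,w,a+90
        out.append((x,y,h,w,hh,a%180))
    return out
E
python3 - <<'E'
from fit import *
S=load('scene0');D=load('side0')
for n,c in(('S',S),('D',D)):
    W=white(c,(610,133),66,84); print(n,'rest',fitc(W),len(W))
    W=white(c,(600,-78),60,84); print(n,'melt',fitc(W),len(W))
    P=cloud(c)
    def sel(x,y,r,z0,z1): return P[(np.hypot(P[...,0]-x,P[...,1]-y)<r)&(P[...,2]>z0)&(P[...,2]<z1)]
    K=sel(600,-78,40,138,170); print('knob',K.mean(0),K.min(0),K.max(0))
    L=sel(600,-78,68,121,129);print('lid',fitc(cv2.convexHull(L[:,:2].astype(np.float32)).reshape(-1,2)),np.median(L[:,2]), )
    print('panwall',fitc(sel(600,-78,70,60,115)))
    print('cupwall',fitc(sel(400,238,45,45,80)),fitc(sel(400,238,45,12,40)),np.nanpercentile(sel(400,238,45,10,90)[:,2],98))
    print('black',fitc(sel(345,145,45,45,80)), 'jar',fitc(sel(412,-20,45,5,40)),'bottle',fitc(sel(405,-250,40,20,80)))
    M=sel(475,-390,90,3,8);print('mat',fitc(cv2.convexHull(M[:,:2].astype(np.float32)).reshape(-1,2)),np.median(M[:,2]))
    H=P[(np.hypot(P[...,0]-490,P[...,1]+60)<60)&(P[...,2]>90)&(P[...,2]<115)&(P[...,0]<530)]
    if len(H): print('handle',cv2.minAreaRect(H[:,:2].astype(np.float32)),np.percentile(H[:,2],[10,50,90]))
    print('bars',*np.round(bars(c,(380,600,320,520,5,25)),1),sep='\n')
E
```

```text
S rest (np.float64(608.4914813239722), np.float64(132.74542908709736), np.float64(75.9141968598465)) 185
S melt (np.float64(600.6794776429699), np.float64(-75.22299128823397), np.float64(70.52585856138639)) 91
knob [599.8 -79.6 151.1] [584.2 -94.5 138. ] [608.8 -68.2 158.3]
lid (np.float64(596.1541162713555), np.float64(-82.47768104265288), np.float64(61.56906841013701)) 123.4352191935246
panwall (np.float64(595.3304960115855), np.float64(-82.99075644483673), np.float64(59.349100987034916))
cupwall (np.float64(403.7916138871946), np.float64(224.9287934175547), np.float64(29.99844515026712)) (np.float64(404.0328866647626), np.float64(225.08337576914494), np.float64(27.937284940854546)) 71.34979120788826
black (np.float64(328.7713211600587), np.float64(126.86149350029558), np.float64(29.452956969599644)) jar (np.float64(408.4848585536382), np.float64(-25.30056479265204), np.float64(26.57412028662646)) bottle (np.float64(414.4046137321456), np.float64(-249.07405907316146), np.float64(21.69593887741627))
mat (np.float64(475.03259347741755), np.float64(-391.4448905429565), np.float64(70.0
[... 962 characters left out ...]
4883779)) 71.02366785216051
black (np.float64(327.77011799170725), np.float64(126.18147110660195), np.float64(29.64773675915896)) jar (np.float64(407.0014606504788), np.float64(-26.17507341309488), np.float64(27.093250103859013)) bottle (np.float64(412.8716464098546), np.float64(-250.27614613230398), np.float64(22.626337312711108))
mat (np.float64(472.33779649176256), np.float64(-394.3827733315712), np.float64(71.8402453618085)) 4.579316734481876
handle ((480.89947509765625, -62.15623474121094), (23.227041244506836, 102.56949615478516), 78.18812561035156) [ 96.9 104.  106. ]
bars
[525.2 443.9  13.9  40.   28.1 175.9]
[445.1 451.8  13.4  39.1  23.4 161.9]
[440.7 380.5  13.6  39.2  26.2 173.5]
```

```bash
cat > st.py <<'E'
from h import *
import json
np.set_printoptions(precision=2,suppress=True)
s=ctrl.read_state()
open('log.jsonl','a').write(json.dumps([list(s['joint_positions']),list(s['ee_pos']),np.array(s['eef_rot']).tolist()])+'\n')
print('t',s['time'],'J',s['joint_positions'],'P',s['ee_pos'],'F',s['ft_force'],'w',s['gripper_width'],'g',s['grip_force'])
E
python3 st.py
python3 -m crank '[[[-0.02,0.011,0.008,0,0,0],[-0.045,0.025,0.016,0,0,0],[-0.07,0.038,0.025,0,0,0],[-0.083,0.0455,0.035,0,0,0],[-0.083,0.0455,0.055,0,0,0],[-0.083,0.0455,0.075,0,0,0],[-0.083,0.0455,0.09,0,0,0],[-0.083,0.0455,0.098,0,0,0],[-0.083,0.0455,0.098,0,0,0],[-0.083,0.0455,0.098,0,0,0]]]' -1
python3 st.py
```

```text
t 0.15 J [-4.85 20.12 94.67  0.   65.27 -4.85] P [549.77   0.05 230.91] F [-0.29 -0.23 -0.43] w 85.35869702608636 g 0.0
time: 1.4
ee_pos: [595.9, -83.0, 133.9]
eef_rot: [[-0.0, 1.0, 0.001], [1.0, 0.0, -0.0], [-0.0, 0.001, -1.0]]
ft_force: [0.2, -0.0, -0.8]
gripper_width: 85.8
grip_force: 0.0
t 1.4 J [-12.37  31.7   91.62   0.    56.62 -12.37] P [595.87 -83.03 133.92] F [ 0.17 -0.03 -0.84] w 85.77512807909582 g 0.0
```

```bash

python3 -m crank '[[[0,0,0,0,0,0],[0,0,0,0,0,0],[0,0,0,0,0,0],[0,0,0,0,0,0],[0,0,0,0,0,0],[0,0,0,0,0,0],[0,0,-0.01,0,0,0],[0,0,-0.03,0,0,0],[0,0,-0.06,0,0,0],[0,0,-0.08,0,0,0]]]' 1
python3 -c "
from h import *
snap('scene','s1')"; python3 st.py
```

```text
time: 2.65
ee_pos: [595.6, -83.0, 214.8]
eef_rot: [[-0.0, 1.0, 0.001], [1.0, 0.0, -0.0], [-0.0, 0.001, -1.0]]
ft_force: [-0.2, -0.5, -0.8]
gripper_width: 24.2
grip_force: 58.9
t 2.7 J [-12.37  26.2   87.58  -0.    65.98 -12.37] P [596.49 -83.19 217.22] F [ 0.64 -0.28  2.82] w 24.74319795388782 g 58.938331604003906
```

View pics/s1.png

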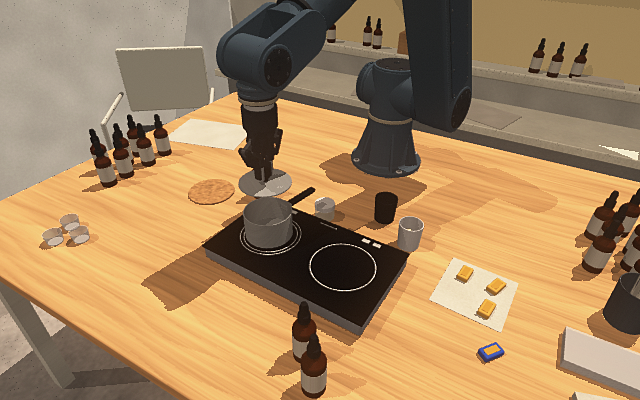

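Lid held level at (265,183), pan open at (268,222). Carry it to the mat.

```bash

python3 -m crank '[[[-0.015,-0.006,0,0,0,0],[-0.045,-0.018,0,0,0,0],[-0.085,-0.033,0,0,0,0],[-0.13,-0.051,0,0,0,0],[-0.175,-0.069,0,0,0,0],[-0.22,-0.087,0,0,0,0],[-0.26,-0.102,0,0,0,0],[-0.29,-0.114,0,0,0,0],[-0.31,-0.122,0,0,0,0],[-0.31,-0.122,0.02,0,0,0]]]' -
python3 -m crank '[[[0,0,0.025,0,0,0],[0,0,0.055,0,0,0],[0,0,0.085,0,0,0],[0,0,0.115,0,0,0],[0,0,0.14,0,0,0],[0,0,0.155,0,0,0],[0,0,0.163,0,0,0],[0,0,0.167,0,0,0],[0,0,0.168,0,0,0],[0,0,0.168,0,0,0]]]' -
python3 st.py
```

```text
time: 3.95
ee_pos: [472.8, -394.8, 193.4]
eef_rot: [[0.002, 1.0, 0.001], [1.0, -0.002, -0.001], [-0.001, 0.001, -1.0]]
ft_force: [0.5, 0.1, -1.7]
gripper_width: 24.4
grip_force: 59.0
time: 5.2
ee_pos: [473.7, -393.2, 25.8]
eef_rot: [[-0.0, 1.0, 0.001], [1.0, 0.0, -0.001], [-0.001, 0.001, -1.0]]
ft_force: [0.4, 0.3, -1.8]
gripper_width: 23.9
grip_force: 59.0
t 5.2 J [-44.03  41.78  91.82  -0.    46.35 -44.03] P [ 473.7  -393.18   25.8 ] F [ 0.43  0.29 -1.81] w 23.941556115152494 g 58.95144760608673
```

```bash

python3 -m crank '[[[0,0,0.001,0,0,0],[0,0,0.0015,0,0,0],[0,0,0.0015,0,0,0],[0,0,0.0015,0,0,0],[0,0,0.0015,0,0,0],[0,0,0.0015,0,0,0],[0,0,0.0015,0,0,0],[0,0,0.0015,0,0,0],[0,0,0.0015,0,0,0],[0,0,0.0015,0,0,0]]]' -1
python3 -m crank '[[[0,0,-0.01,0,0,0],[0,0,-0.03,0,0,0],[0,0,-0.07,0,0,-0.1],[0,0,-0.12,0,0,-0.25],[0,0,-0.16,0,0,-0.4],[0,0,-0.17,0,0,-0.56],[0.01,0,-0.175,0,0,-0.74],[0.02,0,-0.175,0,0,-0.92],[0.04,0,-0.175,0,0,-1.1],[0.06,0,-0.175,0,0,-1.28]]]' -
python3 st.py
cat > panpose.py <<'E'
from fit import *
def go(names,tag,c0=(596,-82),hd=None):
  for n in names:
    c=snap(n,tag+n); P=cloud(c)
    z=P[...,2]; r=np.hypot(P[...,0]-c0[0],P[...,1]-c0[1])
    R=P[(r<85)&(z>113)&(z<124)]; W=P[(r<85)&(z>58)&(z<112)]
    # outer wall only: robust
    for _ in range(4):
        f=fitc(W); e=np.abs(np.hypot(W[:,0]-f[0],W[:,1]-f[1])-60); W=W[e<max(3,np.percentile(e,85))]
    H=P[(z>98)&(z<112)&(np.hypot(P[...,0]-f[0],P[...,1]-f[1])>72)&(np.hypot(P[...,0]-f[0],P[...,1]-f[1])<175)]
    print(n,'pan',np.round(f,1),len(W))
    if len(H)>15:
        m=H[:,:2].mean(0); a=np.degrees(np.arctan2(m[1]-f[1],m[0]-f[0]));print('handle dir',a,cv2.minAreaRect(H[:,:2].astype(np.float32)),np.median(H[:,2]))
if __name__=='__main__':
    import sys; go(['scene','side'],sys.argv[1],(float(sys.argv[2]),float(sys.argv[3])))
E
python3 panpose.py a 596 -82
python3 -c "
from fit import *
for n in ('scene','side'):
    c=load('a'+n);P=cloud(c);z=P[...,2]
    L=P[(np.hypot(P[...,0]-474,P[...,1]+393)<80)&(z>13)&(z<21)];print('lid',fitc(cv2.convexHull(L[:,:2].astype(np.float32)).reshape(-1,2)),np.median(L[:,2]))
    K=P[(np.hypot(P[...,0]-474,P[...,1]+393)<40)&(z>30)&(z<60)];print('knob',len(K),K.min(0),K.max(0))
"
```

```text
time: 6.45
ee_pos: [473.5, -393.0, 23.8]
eef_rot: [[-0.0, 1.0, -0.0], [1.0, 0.0, 0.0], [0.0, -0.0, -1.0]]
ft_force: [0.3, 1.0, -0.6]
gripper_width: 85.5
grip_force: 0.0
time: 7.7
ee_pos: [473.5, -332.5, 200.4]
eef_rot: [[-0.96, 0.281, 0.001], [0.281, 0.96, -0.001], [-0.001, -0.001, -1.0]]
ft_force: [0.4, -0.1, -0.5]
gripper_width: 85.6
grip_force: 0.0
t 7.7 J [ -39.69   24.87   92.2    -0.     62.84 -113.36] P [ 473.49 -332.5   200.4 ] F [ 0.45 -0.07 -0.46] w 85.57667793860485 g 0.0
scene pan [596.2 -82.3  58.7] 1230
handle dir 168.16726110252907 ((478.20928955078125, -59.24382019042969), (20.120712280273438, 96.29264068603516), 79.17774200439453) 104.09760644745592
side pan [594.1 -83.4  58.7] 773
handle dir 170.36341608287302 ((476.1824035644531, -60.50453186035156), (21.525798797607422, 97.94990539550781), 78.4605484008789) 103.9453600189383
lid (np.float64(475.5374454806684), np.float64(-391.13706028684874), np.float64(60.10960543859123)) 14.965613732796841
knob 66 [ 465.4 -403.9   30.1] [ 488.4 -379.1   50.4]
lid (np.float64(473.42111312730526), np.float64(-393.1972844754718), np.float64(61.5800847326986)) 15.050743752122717
knob 199 [ 460.5 -406.3   30. ] [ 486.2 -381.8   50.3]
```

```bash

python3 -m crank '[[[0.01,0.035,0,0,0,-0.02],[0.02,0.08,0,0,0,-0.04],[0.032,0.125,0,0,0,-0.07],[0.044,0.17,0,0,0,-0.098],[0.055,0.21,0,0,0,-0.098],[0.063,0.245,0,0,0,-0.098],[0.068,0.2625,0,0,0,-0.098],[0.068,0.2625,0.02,0,0,-0.098],[0.068,0.2625,0.05,0,0,-0.098],[0.068,0.2625,0.08,0,0,-0.098]]]' -
python3 -m crank '[[[0,0,0.015,0,0,0],[0,0,0.03,0,0,0],[0,0,0.037,0,0,0],[0,0,0.039,0,0,0],[0,0,0.039,0,0,0],[0,0,0.039,0,0,0],[0,0,0.039,0,0,0],[0,0,0.039,0,0,0],[0,0,0.039,0,0,0],[0,0,0.039,0,0,0]]]' -
python3 st.py
python3 -m crank '[[[0,0,0,0,0,0],[0,0,0,0,0,0],[0,0,0,0,0,0],[0,0,0,0,0,0],[0,0,0,0,0,0],[0,0,0,0,0,0],[0,0,0,0,0,0],[0,0,0,0,0,0],[0,0,0,0,0,0],[0,0,0,0,0,0]]]' 1
python3 st.py; python3 panpose.py b 596 -82
```

```text
time: 9.05
ee_pos: [484.1, -62.8, 118.5]
eef_rot: [[-0.981, 0.194, 0.001], [0.194, 0.981, -0.001], [-0.001, -0.0, -1.0]]
ft_force: [0.3, 0.0, -0.8]
gripper_width: 85.2
grip_force: 0.0
time: 10.3
ee_pos: [483.6, -62.0, 79.8]
eef_rot: [[-0.981, 0.192, -0.0], [0.192, 0.981, 0.0], [0.0, 0.0, -1.0]]
ft_force: [-0.2, 0.6, 1.0]
gripper_width: 85.4
grip_force: 0.0
t 10.3 J [-12.78  26.65 110.69   0.    42.66 -91.73] P [483.59 -61.99  79.79] F [-0.21  0.6   0.98] w 85.41425726717438 g 0.0
time: 11.55
ee_pos: [483.6, -61.9, 79.9]
eef_rot: [[-0.981, 0.192, 0.0], [0.192, 0.981, 0.0], [-0.0, 0.0, -1.0]]
ft_force: [-1.1, 3.9, 5.0]
gripper_width: 17.0
grip_force: 59.2
t 11.55 J [-12.77  26.64 110.68   0.01  42.67 -91.73] P [483.64 -61.92  79.88] F [-1.11  3.87  4.96] w 17.027733672673904 g 59.160974621772766
scene pan [596.  -82.9  58.7] 1248
handle dir 167.96252566376168 ((500.5738220214844, -66.84019470214844), (44.7213134765625, 49.20088195800781), 72.54179382324219) 104.5088407616633
side pan [594.3 -84.4  58.7] 1192
handle dir 171.80057516747019 ((475.12322998046875, -65.99315643310547), (39.147613525390625, 97.0911636352539), 74.14955139160156) 104.07749309783787
```

```bash

python3 -m crank '[[[0.0007,0.005,0,0,0,0],[0.002,0.015,0,0,0,0],[0.0035,0.026,0,0,0,0],[0.005,0.038,0,0,0,0],[0.0067,0.05,0,0,0,0],[0.0083,0.062,0,0,0,0],[0.01,0.074,0,0,0,0],[0.0115,0.086,0,0,0,0],[0.013,0.097,0,0,0,0],[0.0144,0.1072,0,0,0,0]]]' -
python3 st.py
python3 -m crank '[[[0.0016,0.012,0,0,0,0],[0.0032,0.024,0,0,0,0],[0.0048,0.036,0,0,0,0],[0.0064,0.048,0,0,0,0],[0.008,0.06,0,0,0,0],[0.0096,0.072,0,0,0,0],[0.0115,0.085,0,0,0,0],[0.013,0.097,0,0,0,0],[0.0144,0.1072,0,0,0,0],[0.0144,0.1072,0,0,0,0]]]' -
python3 st.py; python3 panpose.py c 608 133
```

```text
time: 12.9
ee_pos: [490.0, 46.7, 79.8]
eef_rot: [[-0.981, 0.192, -0.0], [0.192, 0.981, -0.0], [0.0, -0.0, -1.0]]
ft_force: [0.0, -4.6, 3.8]
gripper_width: 17.0
grip_force: 59.1
t 12.9 J [  0.02  27.03 110.01  -0.    42.97 -78.93] P [489.99  46.69  79.77] F [ 0.01 -4.65  3.8 ] w 16.953919235813967 g 59.10298526287079
time: 14.15
ee_pos: [496.3, 155.1, 79.9]
eef_rot: [[-0.982, 0.191, 0.0], [0.191, 0.982, 0.001], [0.0, 0.001, -1.0]]
ft_force: [-0.9, 4.1, 5.6]
gripper_width: 17.1
grip_force: 59.4
t 14.15 J [ 12.2   29.24 105.93   0.06  44.82 -66.86] P [496.33 155.12  79.86] F [-0.89  4.15  5.61] w 17.12989375235213 g 59.36133921146393
scene pan [609.  133.8  58.6] 1459
handle dir 168.55450151537156 ((492.1257019042969, 157.56678771972656), (42.83303451538086, 91.739013671875), 62.01561737060547) 104.60472953970842
side pan [607.3 132.5  59. ] 844
handle dir 172.255798137964 ((487.5013427734375, 150.00216674804688), (36.454166412353516, 98.25196838378906), 73.91854858398438) 103.78250813857156
```

```bash

python3 -m crank '[[[0,0,0,0,0,0],[0,0,0,0,0,0],[0,0,0,0,0,0],[0,0,0,0,0,0],[0,0,0,0,0,0],[0,0,0,0,0,0],[0,0,-0.02,0,0,0],[0,0,-0.06,0,0,0],[0,0,-0.11,0,0,0],[0,0,-0.16,0,0,0]]]' -1
python3 st.py
cat > kin.py <<'E'
from h import *
import json
from scipy.optimize import least_squares
from scipy.spatial.transform import Rotation as Ro
# params: h,a1,L1,e,L2,off,L3
def fk(q,p):
    h,a1,L1,e,L2,off,L3=p; q=np.radians(q)
    Rz=lambda a:Ro.from_euler('z',a).as_matrix(); Ry=lambda a:Ro.from_euler('y',a).as_matrix()
    R=Rz(q[0]); x=np.array([0,0,h])+R@[a1,off,0]
    R=R@Ry(q[1]); x=x+R@[0,0,L1]
    R=R@Ry(q[2]); x=x+R@[e,0,L2]
    R=R@Rz(q[3])@Ry(q[4]); R=R@Rz(q[5])@C; x=x+R@[0,0,L3]
    return x,R
C=np.array([[0,-1,0],[1,0,0],[0,0,1.]])@np.diag([-1,-1,1.]) 
def fit():
    L=[json.loads(l) for l in open('log.jsonl')]
    f=lambda p:np.concatenate([fk(l[0],p)[0]-l[1] for l in L]+[(np.asarray(p)-[300,0,400,0,400,50,250])*1e-4])
    s=least_squares(f,[300,0,400,0,400,50,250]); return s.x,np.abs(s.fun).max(),L
if __name__=='__main__':
    p,e,L=fit(); print(np.round(p,1),e)
    for l in (L[0],L[-1]): print(np.round(fk(l[0],p)[1],3).tolist(),np.round(l[2],3).tolist())
E
python3 kin.py
```

```text
time: 15.5
ee_pos: [496.1, 153.9, 241.4]
eef_rot: [[-0.981, 0.192, -0.0], [0.192, 0.981, -0.0], [0.0, -0.0, -1.0]]
ft_force: [0.1, 0.5, -0.6]
gripper_width: 85.4
grip_force: 0.0
t 15.5 J [ 12.1   16.3   98.43  -0.    65.28 -66.86] P [496.14 153.88 241.37] F [ 0.14  0.5  -0.6 ] w 85.36972663943469 g 0.0
[258.7   0.  487.3  40.7 437.8  46.5 264.9] 0.008729984945900595
[[-0.0, -1.0, -0.001], [-1.0, 0.0, 0.0], [-0.0, 0.001, -1.0]] [[0.0, 1.0, -0.001], [1.0, -0.0, 0.0], [0.0, -0.001, -1.0]]
[[0.981, -0.192, -0.0], [-0.192, -0.981, -0.0], [-0.0, 0.0, -1.0]] [[-0.981, 0.192, -0.0], [0.192, 0.981, -0.0], [0.0, -0.0, -1.0]]
```

```bash
sed -i 's/@np.diag(\[-1,-1,1.\]) *$//' kin.py; cat >> kin.py <<'E'
LO=np.array([-157.8,-45,.7,-90,4.1,-164.3]);HI=np.array([157.8,120.2,151.7,270,180,164.3])
def ik(X,R,p,q0):
    f=lambda q:np.concatenate([(fk(q,p)[0]-X)/100,(Ro.from_matrix(R.T@fk(q,p)[1]).as_rotvec())*2])
    s=least_squares(f,np.clip(q0,LO+1,HI-1),bounds=(LO,HI)); return s.x,np.abs(s.fun).max()
def rot(az,el,roll=0):
    a,e=np.radians([az,el]); z=np.array([np.cos(e)*np.cos(a),np.cos(e)*np.sin(a),np.sin(e)])
    y=np.cross(z,[0,0,1]); y/=np.linalg.norm(y); x=np.cross(y,z)
    return np.c_[x,y,z]@Ro.from_euler('z',roll,degrees=True).as_matrix()
def tcp(g,R): return np.array(g)+19*R[:,2]
E
python3 - <<'E'
from kin import *
p,_,L=fit(); np.set_printoptions(precision=0,suppress=True)
def best(g,R):
    b=None
    for j4 in (-60,0,90,180,240):
        for j6 in(-120,-40,40,120):
            q,e=ik(tcp(g,R),R,p,np.array([20,20,100,j4,70,j6]))
            if e<.01: 
                m=min((q-LO).min(),(HI-q).min())
                if b is None or m>b[0]+.5: b=(m,q)
    return b
for az in (-120,-90,-60,-30,0,):
    for yr in (0,180):
        o=[best([403,224.6,45],rot(az,-30,yr))]
        for el,r in((-10,140),(-10,-140),(-30,180)): o.append(best([608,133,210],rot(az,el,yr+r)))
        print(az,yr,*[x if x is None else x[1] for x in o])
E
```

```text
-120 0 [  35.   56.   84.  -22.   97. -106.] [ 22.  62.  54. -50. 128.   6.] [ 22.  62.  54. -50. 128.  86.] [ 21.  54.  59. -37. 115.  50.]
-120 180 [ 35.  56.  84. -22.  97.  74.] None [ 22.  62.  54. -50. 128. -94.] [  21.   54.   59.  -37.  115. -130.]
-90 0 [  43.   52.   94.  -40.   85. -114.] [ 28.  53.  74. -64. 105.   3.] [ 28.  53.  74. -64. 105.  83.] [ 26.  46.  76. -51.  93.  40.]
-90 180 [ 43.  52.  94. -40.  85.  66.] None [ 28.  53.  74. -64. 105. -97.] [  26.   46.   76.  -51.   93. -140.]
-60 0 [  49.   48.  108.  -61.   70. -114.] [ 31.  44.  95. -83.  83.   9.] [ 31.  44.  95. -83.  83.  89.] [ 28.  36.  95. -68.  69.  36.]
-60 180 [ 49.  48. 108. -61.  70.  66.] None [ 31.  44.  95. -83.  83. -91.] [  28.   36.   95.  -68.   69. -144.]
-30 0 [  50.   45.  123.  267.   59. -104.] [ 27.  36. 114. 245.  65.  23.] [ 27.  36. 114. 245.  65. 103.] [ 24.  28. 111. 265.  45.  41.]
-30 180 [ 50.  45. 123. 267.  59.  76.] [  27.   36.  114.  245.   65. -157.] [ 27.  36. 114. 245.  65. -77.] [  24.   28.  111.  265.   45. -139.]
0 0 [ 41.  45. 137. 220.  61. -89.] [ 13.  32. 126. 195.  58.  44.] [ 13.  32. 126. 195.  58. 124.] [ 12.  22. 121. 206.  25.  73.]
0 180 [ 41.  45. 137. 220.  61.  91.] [  13.   32.  126.  195.   58. -136.] [ 13.  32. 126. 195.  58. -56.] [  12.   22.  121.  206.   25. -107.]
```

```bash
cat >> kin.py <<'E'
def delta(X,R,X0=None,R0=None):
    "shift (m) and rotvec (rad) in tool axes from the current (or given) pose"
    if X0 is None:
        s=ctrl.read_state(); X0,R0=np.array(s['ee_pos']),np.array(s['eef_rot'])
    return np.round(R0.T@(np.array(X)-X0)/1000,4).tolist(),np.round(Ro.from_matrix(R0.T@R).as_rotvec(),3).tolist()
E
python3 - <<'E'
from kin import *
R=rot(-90,-30,0); print(R.round(2))
A=tcp([403,310,200],R)
print(delta(A,R)); B=tcp([403,224.6,45]-90*R[:,2],R); print(B,delta(B,R,A,R)); 
c=snap('side','d'); 
from fit import *
P=cloud(c)
for n in('side','scene'):
    P=cloud(snap(n,'d'+n)); Q=P[(np.hypot(P[...,0]-403,P[...,1]-224)<45)&(P[...,2]>20)&(P[...,2]<70)]; print(n,fitc(Q),len(Q))
E
```

```text
[[ 0.   -1.    0.  ]
 [-0.5  -0.   -0.87]
 [ 0.87  0.   -0.5 ]]
([0.1182, 0.1192, 0.0509], [0.913, 0.752, -1.582])
[403.         286.08780367  80.5       ] ([-0.0915, 0.0, 0.0615], [0.0, 0.0, 0.0])
side (np.float64(402.98765486815495), np.float64(224.1918052022141), np.float64(29.50103251158307)) 436
scene (np.float64(403.66252729623494), np.float64(224.8533683366258), np.float64(29.308581885283015)) 593
```

```bash

python3 -m crank '[[[0.006,0.006,-0.02,0.046,0.038,-0.079],[0.016,0.016,-0.02,0.12,0.1,-0.21],[0.028,0.028,-0.01,0.21,0.175,-0.365],[0.04,0.04,0,0.3,0.248,-0.52],[0.052,0.053,0.01,0.39,0.323,-0.68],[0.065,0.065,0.02,0.48,0.398,-0.835],[0.077,0.077,0.03,0.57,0.47,-0.99],[0.09,0.09,0.035,0.66,0.545,-1.14],[0.1,0.102,0.04,0.745,0.617,-1.295],[0.11,0.11,0.045,0.822,0.677,-1.424]]]' -
python3 st.py; python3 - <<'E'
from kin import *
p,e,_=fit();print(p,e)
R=rot(-90,-30,0); B=tcp([403,224.6,45]-90*R[:,2],R); print(delta(B,R))
print(ik(tcp([403,224.6,45],R),R,p,[43,52,94,-40,85,-114]))
E
```

```text
time: 16.9
ee_pos: [409.0, 283.2, 193.2]
eef_rot: [[-0.167, -0.982, -0.09], [-0.552, 0.168, -0.817], [0.817, -0.087, -0.57]]
ft_force: [0.4, -0.1, -0.0]
gripper_width: 85.5
grip_force: 0.0
t 16.9 J [  45.07   41.23   83.18  -31.66  101.96 -115.72] P [409.04 283.23 193.22] F [ 0.42 -0.08 -0.01] w 85.46900524111432 g 0.0
[2.58700004e+02 3.52254058e-06 4.87299989e+02 4.06999962e+01
 4.37799999e+02 4.64999999e+01 2.64899998e+02] 0.008729998897483916
([-0.0927, 0.0162, 0.0624], [0.097, 0.078, -0.165])
(array([  42.87080128,   52.41478054,   94.20547725,  -39.60453315,
         84.64347331, -113.89074421]), np.float64(4.705957332018124e-15))
```

```bash

python3 -m crank '[[[-0.01,0.002,0.006,0.02,0.016,-0.033],[-0.03,0.005,0.018,0.05,0.04,-0.08],[-0.05,0.009,0.033,0.08,0.064,-0.13],[-0.07,0.013,0.047,0.097,0.078,-0.165],[-0.085,0.0155,0.057,0.097,0.078,-0.165],[-0.0927,0.0162,0.0624,0.097,0.078,-0.165],[-0.0927,0.0162,0.0624,0.097,0.078,-0.165],[-0.0927,0.0162,0.0624,0.097,0.078,-0.165],[-0.0927,0.0162,0.0624,0.097,0.078,-0.165],[-0.0927,0.0162,0.0624,0.097,0.078,-0.165]]]' -
python3 st.py; python3 - <<'E'
from kin import *
R=rot(-90,-30,0); print(delta(tcp([403,224.6,45],R),R))
E
```

```text
time: 18.15
ee_pos: [404.2, 286.5, 82.4]
eef_rot: [[-0.007, -1.0, -0.002], [-0.503, 0.005, -0.864], [0.864, -0.005, -0.503]]
ft_force: [-0.5, -0.8, 0.0]
gripper_width: 85.0
grip_force: 0.0
t 18.15 J [  47.79   51.59   84.93  -35.51   94.35 -117.23] P [404.17 286.46  82.42] F [-0.46 -0.82  0.01] w 85.01712796517029 g 0.0
([-0.0011, 0.001, 0.0913], [0.002, 0.004, -0.007])
```

```bash

python3 -m crank '[[[0,0,0.01,0,0,0],[0,0,0.025,0,0,0],[0,0.0005,0.042,0,0,0],[-0.001,0.0005,0.06,0,0,0],[-0.001,0.0005,0.075,0,0,0],[-0.001,0.0005,0.085,0,0,0],[-0.001,0.0005,0.0905,0,0,0],[-0.001,0.0005,0.0905,0,0,0],[-0.001,0.0005,0.0905,0,0,0],[-0.001,0.0005,0.0905,0,0,0]]]' -
python3 st.py
python3 -m crank '[[[0,0,0,0,0,0],[0,0,0,0,0,0],[0,0,0,0,0,0],[0,0,0,0,0,0],[0,0,0,0,0,0],[0,0,0,0,0,0],[0,0,0,0,0,0],[0,0,0,0,0,0],[0,0,0,0,0,0],[0,0,0,0,0,0]]]' 1
python3 st.py; python3 -c "
from h import *
a=snap('scene','e1')['img'];b=snap('side','e2')['img']
x=np.hstack([a[100:300,300:560],b[100:300,180:440]]);cv2.imwrite('pics/e.png',cv2.resize(x,None,fx=1.5,fy=1.5)[:,:,::-1])"
```

```text
time: 19.4
ee_pos: [403.5, 209.0, 35.8]
eef_rot: [[-0.006, -1.0, -0.001], [-0.503, 0.004, -0.864], [0.864, -0.005, -0.503]]
ft_force: [0.7, -0.5, -0.7]
gripper_width: 85.4
grip_force: 0.0
t 19.4 J [  42.84   52.34   94.1   -39.46   84.6  -113.67] P [403.5  208.96  35.81] F [ 0.66 -0.5  -0.67] w 85.40345196801931 g 0.0
time: 20.65
ee_pos: [403.5, 208.8, 36.1]
eef_rot: [[-0.006, -1.0, -0.002], [-0.503, 0.005, -0.864], [0.864, -0.005, -0.503]]
ft_force: [-1.1, 2.4, 5.5]
gripper_width: 60.6
grip_force: 64.6
t 20.65 J [  42.82   52.32   94.11  -39.48   84.65 -113.68] P [403.54 208.78  36.11] F [-1.12  2.41  5.51] w 60.57285553291071 g 64.56254584947601
```

View pics/e.png

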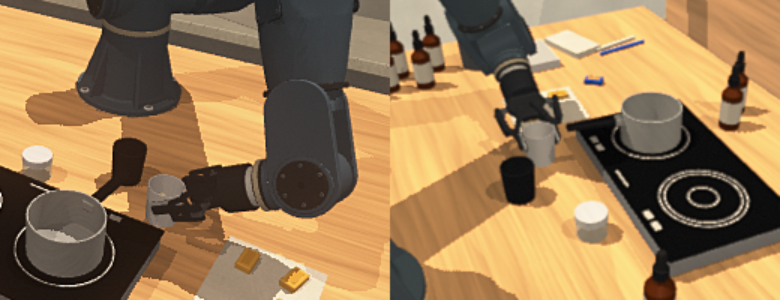

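Gripped: the cup stands between the fingers at (165,200) of the left crop, pan with handle clear. Work out the pour.

```bash
python3 - <<'E'
from kin import *
np.set_printoptions(precision=3,suppress=True)
p,_,_=fit();s=ctrl.read_state();X0,R0=np.array(s['ee_pos']),np.array(s['eef_rot'])
A=X0+[0,0,165]; print('lift',delta(A,R0,X0,R0))
ax0=R0.T@[0,0,1]
for el,roll in((-10,140),(-15,150)):
    R=rot(-90,el,roll); ax=R@ax0; print('axis',ax,'tilt',np.degrees(np.arccos(ax[2])))
R1=rot(-90,-10,0); R=rot(-90,-10,140);ax=R@ax0
G=np.array([608,133,0])-[*(ax[:2]*30),0]; G[2]=190; print('G',G)
X1=tcp(G,R1); print('carry',delta(X1,R1,A,R0)); print('roll',delta(tcp(G,R),R,X1,R1))
q=s['joint_positions']
for X,RR in((A,R0),(X1,R1),*[(tcp(G,rot(-90,-10,r)),rot(-90,-10,r)) for r in(35,70,105,140)]):
    q,e=ik(X,RR,p,q); print(q.round(0),round(e,4))
E
```

```text
lift ([0.1426, -0.0008, -0.083], [0.0, 0.0, 0.0])
axis [-0.559  0.61  -0.562] tilt 124.17399149877167
axis [-0.436  0.679 -0.591] tilt 126.19917293181504
G [624.781 114.712 190.   ]
carry ([0.0428, -0.2217, 0.1044], [0.003, 0.352, -0.006])
roll ([0.0, 0.0, 0.0], [0.0, 0.0, 2.443])
[  43.   36.   94.  -40.   97. -124.] 0.0
[  26.   55.   73.  -65.  103. -136.] 0.0
[  26.   55.   73.  -65.  103. -101.] 0.0
[ 26.  55.  73. -65. 103. -66.] 0.0
[ 26.  55.  73. -65. 103. -31.] 0.0
[ 26.  55.  73. -65. 103.   4.] 0.0
```

```bash

python3 -m crank '[[[0.004,0,-0.0023,0,0,0],[0.015,0,-0.0087,0,0,0],[0.033,0,-0.019,0,0,0],[0.053,0,-0.031,0,0,0],[0.075,0,-0.0437,0,0,0],[0.097,0,-0.0565,0,0,0],[0.117,0,-0.068,0,0,0],[0.132,0,-0.077,0,0,0],[0.14,0,-0.0815,0,0,0],[0.1426,-0.0008,-0.083,0,0,0]]]' -
python3 st.py
python3 -m crank '[[[0.001,-0.006,0.003,0,0.01,0],[0.004,-0.022,0.01,0,0.035,0],[0.009,-0.048,0.0225,0,0.076,0],[0.015,-0.078,0.0365,0,0.123,0],[0.021,-0.11,0.0517,0,0.174,0],[0.0274,-0.142,0.0668,0,0.225,0],[0.033,-0.172,0.081,0,0.273,0],[0.038,-0.198,0.0932,0,0.314,0],[0.0415,-0.215,0.1013,0,0.341,0],[0.0428,-0.2217,0.1044,0.003,0.352,-0.006]]]' -
python3 st.py
```

```text
time: 22.0
ee_pos: [403.5, 208.6, 200.9]
eef_rot: [[-0.006, -1.0, -0.002], [-0.503, 0.005, -0.864], [0.864, -0.004, -0.503]]
ft_force: [0.1, 0.0, -1.3]
gripper_width: 60.0
grip_force: 64.6
t 22.0 J [  42.81   36.37   94.45  -39.58   96.7  -123.62] P [403.46 208.62 200.89] F [ 0.07  0.02 -1.25] w 60.01480212232335 g 64.58800537395291
time: 23.25
ee_pos: [625.2, 94.9, 185.3]
eef_rot: [[0.001, -1.0, -0.001], [-0.173, 0.001, -0.985], [0.985, 0.001, -0.173]]
ft_force: [0.2, -0.1, -1.1]
gripper_width: 60.2
grip_force: 64.5
t 23.25 J [  25.93   55.37   73.15  -65.47  103.29 -136.35] P [625.24  94.93 185.27] F [ 0.21 -0.1  -1.09] w 60.16831011282232 g 64.52245915570529
```

```bash
python3 panpose.py f 608 133
python3 -m crank '[[[0,0,0,0,0,0.05],[0,0,0,0,0,0.15],[0,0,0,0,0,0.27],[0,0,0,0,0,0.4],[0,0,0,0,0,0.53],[0,0,0,0,0,0.66],[0,0,0,0,0,0.79],[0,0,0,0,0,0.91],[0,0,0,0,0,1.02],[0,0,0,0,0,1.12]]]' -
python3 -m crank '[[[0,0,0,0,0,0.1],[0,0,0,0,0,0.2],[0,0,0,0,0,0.3],[0,0,0,0,0,0.41],[0,0,0,0,0,0.53],[0,0,0,0,0,0.67],[0,0,0,0,0,0.82],[0,0,0,0,0,0.98],[0,0,0,0,0,1.15],[0,0,0,0,0,1.32]]]' -
python3 -m crank '[[[0,0,0,0,0,0.05],[0,0,0,0,0,0.05],[0,0,0,0,0,0],[0,0,0,0,0,0.05],[0,0,0,0,0,0.05],[0,0,0,0,0,0],[0,0,0,0,0,0],[0,0,0,0,0,0],[0,0,0,0,0,0],[0,0,0,0,0,0]]]' -
python3 st.py; python3 -c "
from h import *
a=snap('scene','g1')['img'];b=snap('side','g2')['img']
x=np.hstack([a[120:320,230:490],b[80:280,260:520]]);cv2.imwrite('pics/g.png',cv2.resize(x,None,fx=1.5,fy=1.5)[:,:,::-1])"
```

```text
scene pan [609.4 133.7  58.4] 1018
side pan [607.1 132.6  59. ] 832
handle dir 171.3672064058294 ((488.6153259277344, 152.93289184570312), (21.750240325927734, 96.71846008300781), 81.69916534423828) 103.6434334244585
time: 24.6
ee_pos: [624.2, 96.6, 186.6]
eef_rot: [[-0.902, -0.433, 0.001], [-0.077, 0.157, -0.985], [0.426, -0.888, -0.175]]
ft_force: [0.0, 0.5, -1.1]
gripper_width: 60.0
grip_force: 64.6
time: 25.85
ee_pos: [624.2, 96.6, 186.7]
eef_rot: [[-0.641, 0.767, 0.001], [0.133, 0.113, -0.985], [-0.756, -0.631, -0.175]]
ft_force: [-0.1, -0.8, -1.0]
gripper_width: 60.2
grip_force: 64.7
time: 27.1
ee_pos: [624.7, 95.8, 186.1]
eef_rot: [[-0.646, 0.764, 0.0], [0.133, 0.112, -0.985], [-0.752, -0.636, -0.174]]
ft_force: [-0.9, 0.5, -1.2]
gripper_width: 60.2
grip_force: 64.7
t 27.1 J [ 26.02  55.25  73.22 -65.41 103.28   3.5 ] P [624.71  95.82 186.12] F [-0.93  0.47 -1.16] w 60.22551857647911 g 64.73058381787268
```

View pics/g.png

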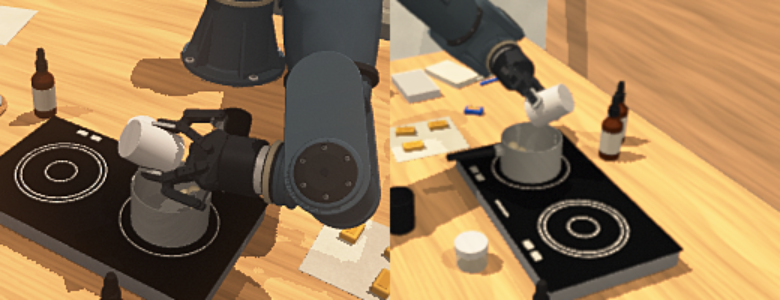

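Cup inverted over the pan at (150,150) left crop, no stray balls seen. Roll back and return the cup.

```bash

python3 -m crank '[[[0,0,0,0,0,-0.08],[0,0,0,0,0,-0.22],[0,0,0,0,0,-0.38],[0,0,0,0,0,-0.55],[0,0,0,0,0,-0.72],[0,0,0,0,0,-0.89],[0,0,0,0,0,-1.06],[0,0,0,0,0,-1.23],[0,0,0,0,0,-1.4],[0,0,0,0,0,-1.55]]]' -
python3 -m crank '[[[0,0,0,0,0,-0.16],[0,0,0,0,0,-0.32],[0,0,0,0,0,-0.48],[0,0,0,0,0,-0.63],[0,0,0,0,0,-0.76],[0,0,0,0,0,-0.85],[0,0,0,0,0,-0.89],[0,0,0,0,0,-0.89],[0,0,0,0,0,-0.89],[0,0,0,0,0,-0.89]]]' -
python3 st.py; python3 - <<'E'
from kin import *
R0=np.array([[-0.006,-1,-.0015],[-.503,.0045,-.864],[.864,-.0045,-.503]]); U,_,V=np.linalg.svd(R0);R0=U@V
A=[403.5,208.9,200.9]; print(delta(A,R0))
P=cloud(snap('scene','h1'));Q=cloud(snap('wrist','h2'))
z=P[...,2];r=np.hypot(P[...,0]-608,P[...,1]-133);m=(r<54)&(z<105)&(z>50);print(m.sum(),np.nanpercentile(z[m],[5,50,95]))
I=cv2.imread('pics/h1.png');J=cv2.imread('pics/h2.png')
cv2.imwrite('pics/h.png',np.hstack([cv2.resize(I[170:290,280:420],(466,400),interpolation=2),cv2.resize(J,(333,400))[:, :333]]))
E
```

```text
time: 28.45
ee_pos: [624.7, 95.8, 186.1]
eef_rot: [[-0.774, -0.634, 0.0], [-0.11, 0.135, -0.985], [0.624, -0.762, -0.174]]
ft_force: [0.3, 0.4, -1.9]
gripper_width: 59.9
grip_force: 64.7
time: 29.7
ee_pos: [624.7, 95.8, 186.1]
eef_rot: [[-0.0, -1.0, 0.0], [-0.174, -0.0, -0.985], [0.985, -0.0, -0.174]]
ft_force: [0.6, 0.5, -1.0]
gripper_width: 60.2
grip_force: 64.7
t 29.7 J [  26.02   55.25   73.22  -65.41  103.29 -136.28] P [624.71  95.85 186.14] F [ 0.62  0.52 -0.95] w 60.24353070551372 g 64.73974692315096
([-0.0051, 0.2212, -0.1139], [-0.003, -0.352, 0.005])
359 [51.16499123 53.26265804 86.16632247]
```

View pics/h.png

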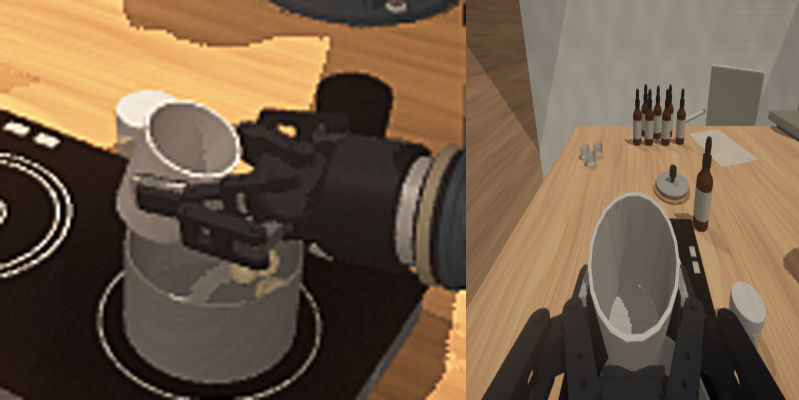

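The wrist view looks straight into an empty cup; balls are in the pan. Put the cup back.

```bash

python3 -m crank '[[[0,0.006,-0.003,0,-0.01,0],[-0.0005,0.022,-0.011,0,-0.035,0],[-0.001,0.048,-0.0247,0,-0.076,0],[-0.002,0.078,-0.04,0,-0.123,0],[-0.0025,0.11,-0.0566,0,-0.174,0],[-0.003,0.142,-0.073,0,-0.225,0],[-0.004,0.172,-0.0886,0,-0.273,0],[-0.0045,0.198,-0.102,0,-0.314,0.003],[-0.005,0.215,-0.111,-0.002,-0.341,0.004],[-0.0051,0.2212,-0.1139,-0.003,-0.352,0.005]]]' -
python3 -m crank '[[[-0.0086,0,0.005,0,0,0],[-0.026,0,0.0151,0,0,0],[-0.048,0,0.028,0,0,0],[-0.07,0,0.0407,0,0,0],[-0.092,0,0.0535,0,0,0],[-0.112,0,0.0652,0,0,0],[-0.127,0,0.074,0,0,0],[-0.136,0,0.0792,0,0,0],[-0.14,0,0.0815,0,0,0],[-0.1415,0,0.0824,0,0,0]]]' -
python3 st.py
```

```text
time: 31.05
ee_pos: [402.7, 209.3, 201.4]
eef_rot: [[-0.005, -1.0, -0.001], [-0.504, 0.003, -0.864], [0.864, -0.004, -0.504]]
ft_force: [-0.6, -0.8, -0.5]
gripper_width: 60.1
grip_force: 64.8
time: 32.3
ee_pos: [404.2, 208.9, 37.3]
eef_rot: [[-0.006, -1.0, -0.002], [-0.503, 0.004, -0.864], [0.864, -0.004, -0.503]]
ft_force: [0.7, 0.1, -1.0]
gripper_width: 59.7
grip_force: 64.8
t 32.3 J [  42.78   52.21   94.05  -39.47   84.74 -113.86] P [404.24 208.91  37.34] F [ 0.65  0.05 -1.02] w 59.71990897939844 g 64.75913759699324
```

```bash

python3 -m crank '[[[-0.0006,0,0.0003,0,0,0],[-0.0011,0,0.0006,0,0,0],[-0.0011,0,0.0006,0,0,0],[-0.0011,0,0.0006,0,0,0],[-0.0011,0,0.0006,0,0,0],[-0.0011,0,0.0006,0,0,0],[-0.0011,0,0.0006,0,0,0],[-0.0011,0,0.0006,0,0,0],[-0.0011,0,0.0006,0,0,0],[-0.0011,0,0.0006,0,0,0]]]' -1
python3 -m crank '[[[0,0,-0.005,0,0,0],[0,0,-0.015,0,0,0],[0,0,-0.03,0,0,0],[0,0,-0.05,0,0,0],[0,0,-0.075,0,0,0],[0,0,-0.095,0,0,0],[0.02,0,-0.11,0,0,0],[0.05,0,-0.13,0,0,0],[0.08,0,-0.15,0,0,0],[0.1,0,-0.16,0,0,0]]]' -
python3 st.py; python3 - <<'E'
from kin import *
from fit import *
for n in('scene','side'):
    c=snap(n,'i'+n);P=cloud(c)
    Q=P[(np.hypot(P[...,0]-403,P[...,1]-224)<45)&(P[...,2]>20)&(P[...,2]<80)]; print(n,fitc(Q),len(Q),np.percentile(Q[:,2],[1,99]))
    print(*np.round(bars(c,(330,640,300,560,5,25)),1),sep='\n')
R=np.array([[0,-1,0],[-1,0,0],[0,0,-1.]]); print(delta([470,330,230],R))
E
```

```text
time: 33.55
ee_pos: [404.1, 208.8, 36.0]
eef_rot: [[-0.005, -1.0, -0.002], [-0.503, 0.004, -0.864], [0.864, -0.003, -0.503]]
ft_force: [-0.7, -0.0, -0.4]
gripper_width: 85.6
grip_force: 0.0
time: 34.8
ee_pos: [404.0, 297.0, 205.5]
eef_rot: [[-0.007, -1.0, -0.001], [-0.505, 0.004, -0.863], [0.863, -0.005, -0.505]]
ft_force: [-0.7, 0.1, -0.5]
gripper_width: 85.3
grip_force: 0.0
t 34.8 J [  48.42   41.81   82.9   -36.16  104.14 -123.84] P [403.97 297.01 205.55] F [-0.68  0.15 -0.52] w 85.33729640432693 g 0.0
scene (np.float64(404.9933871628956), np.float64(225.0821361264496), np.float64(29.43009031945101)) 641 [20.5 71.8]
[444.5 383.7  13.6  45.2  24.3 173.1]
[449.7 457.4  13.6  45.8  24.1 159.2]
[529.2 450.5  13.8  44.5  25.  169.2]
[632.9 481.2  14.3  25.   12.8 140.1]
side (np.float64(404.22349902000065), np.float64(224.383801573922), np.float64(29.476177216431232)) 460 [20.8 71.5]
[526.5 447.5  13.7  40.4  24.3 170.5]
[445.6 454.2  12.7  39.9  22.5 158.6]
[440.2 381.   13.5  42.3  24.1 174. ]
([0.0042, -0.0658, -0.041], [-0.003, -1.041, -0.007])
```

```bash
cat >> kin.py <<'E'
def down(th):
    a=np.radians(th); y=np.array([np.cos(a),np.sin(a),0]); z=np.array([0,0,-1.]); return np.c_[np.cross(y,z),y,z]
E
python3 - <<'E'
from kin import *
R=down(82);print(delta([442.4,382.4,150],R))
p,_,_=fit(); print(ik(np.array([442.4,382.4,3]),R,p,[40,40,95,0,60,-42])[0].round(0),ik(np.array([608,133,105]),R,p,[12,40,95,0,60,-70])[0].round(0))
E
```

```text
([-0.0911, -0.0374, -0.0457], [-0.883, -0.763, 1.53])
[ 36.  42.  97.  -0.  41. -46.] [  8.  36.  89.  -0.  55. -74.]
```

```bash

python3 -m crank '[[[-0.004,-0.002,-0.002,-0.044,-0.038,0.076],[-0.012,-0.005,-0.006,-0.12,-0.104,0.208],[-0.021,-0.009,-0.011,-0.205,-0.177,0.355],[-0.03,-0.013,-0.016,-0.29,-0.25,0.502],[-0.04,-0.017,-0.021,-0.375,-0.324,0.65],[-0.05,-0.021,-0.026,-0.46,-0.397,0.797],[-0.06,-0.025,-0.03,-0.545,-0.471,0.944],[-0.07,-0.029,-0.035,-0.63,-0.544,1.092],[-0.078,-0.032,-0.039,-0.715,-0.618,1.239],[-0.085,-0.035,-0.043,-0.795,-0.687,1.377]]]' -0.1
python3 st.py; python3 - <<'E'
from kin import *
print(delta([442.4,382.4,60],down(82)))
E
```

```text
time: 36.15
ee_pos: [439.3, 376.2, 150.1]
eef_rot: [[-0.996, -0.012, -0.084], [-0.005, 0.997, -0.083], [0.084, -0.082, -0.993]]
ft_force: [-0.0, 0.8, 0.6]
gripper_width: 46.9
grip_force: 0.0
t 36.15 J [ 36.42  31.43  89.73  -1.08  65.53 -53.54] P [439.27 376.22 150.07] F [-0.02  0.82  0.65] w 46.92575334616547 g 0.0
([-0.0107, 0.0135, 0.0887], [-0.089, -0.078, 0.148])
```

```bash

python3 -m crank '[[[-0.003,0.003,0.01,-0.045,-0.04,0.074],[-0.006,0.007,0.03,-0.089,-0.078,0.148],[-0.009,0.011,0.055,-0.089,-0.078,0.148],[-0.0107,0.0135,0.075,-0.089,-0.078,0.148],[-0.0107,0.0135,0.085,-0.089,-0.078,0.148],[-0.0107,0.0135,0.0887,-0.089,-0.078,0.148],[-0.0107,0.0135,0.0887,-0.089,-0.078,0.148],[-0.0107,0.0135,0.0887,-0.089,-0.078,0.148],[-0.0107,0.0135,0.0887,-0.089,-0.078,0.148],[-0.0107,0.0135,0.0887,-0.089,-0.078,0.148]]]' -
python3 st.py; python3 - <<'E'
from kin import *
print(delta([442.4,382.4,3],down(82)))
from fit import *
for n in('scene','side','wrist'):
    c=snap(n,'j'+n); print(n,*np.round(bars(c,(330,640,300,560,5,25)),1),sep='\n')
E
```

```text
time: 37.4
ee_pos: [442.5, 382.7, 61.3]
eef_rot: [[-0.991, 0.134, -0.001], [0.134, 0.991, -0.001], [0.001, -0.001, -1.0]]
ft_force: [0.1, -0.6, -0.8]
gripper_width: 46.8
grip_force: 0.0
t 37.4 J [ 36.3   36.22  96.24  -0.02  47.6  -45.99] P [442.47 382.7   61.34] F [ 0.12 -0.57 -0.85] w 46.783493764785156 g 0.0
([-0.0, -0.0003, 0.0583], [-0.001, -0.001, 0.005])
scene
[443.4 383.5  13.7  44.8  24.3 170.6]
[450.  457.1  13.9  44.9  24.6 159. ]
[528.7 450.2  14.1  44.1  24.3 168.5]
[632.8 481.9  14.4  24.4  14.1 146.2]
side
[525.4 445.3  13.6  39.7  27.1 167. ]
[441.5 456.   13.9  31.   19.5 151.7]
[439.  379.8  13.2  40.3  28.3 179.1]
wrist
[447.6 458.8  15.8  31.2  13.8 159.7]
```

View pics/jwrist.png

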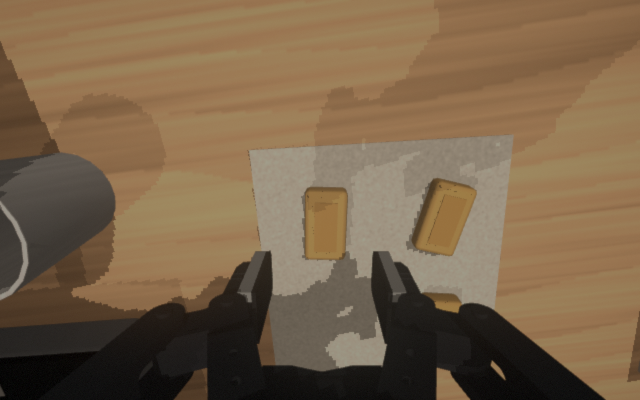

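Wrist view: bar A at (326,222) lined up between the fingers, bars B (445,217) and C (440,300) beside it. Grip A.

```bash

python3 -m crank '[[[0,0,0.012,0,0,0],[0,0,0.03,0,0,0],[0,0,0.046,0,0,0],[0,0,0.055,0,0,0],[0,0,0.0575,0,0,0],[0,0,0.0575,0,0,0],[0,0,0.0575,0,0,0],[0,0,0.0575,0,0,0],[0,0,0.0575,0,0,0],[0,0,0.0575,0,0,0]]]' -
python3 -m crank '[[[0,0,0,0,0,0],[0,0,0,0,0,0],[0,0,0,0,0,0],[0,0,0,0,0,0],[0,0,0,0,0,0],[0,0,-0.01,0,0,0],[0,0,-0.04,0,0,0],[0,0,-0.09,0,0,0],[0,0,-0.14,0,0,0],[0,0,-0.18,0,0,0]]]' 1
python3 st.py; python3 panpose.py k 608 133; python3 - <<'E'
from kin import *
print(delta([605,146,185],down(82)))
E
```

```text
time: 38.8
ee_pos: [442.3, 382.6, 3.7]
eef_rot: [[-0.991, 0.134, -0.001], [0.134, 0.991, -0.001], [0.001, -0.001, -1.0]]
ft_force: [0.4, 0.6, 0.8]
gripper_width: 46.7
grip_force: 0.0
time: 40.05
ee_pos: [442.6, 382.8, 186.1]
eef_rot: [[-0.991, 0.134, 0.0], [0.134, 0.991, -0.0], [-0.0, -0.0, -1.0]]
ft_force: [0.4, -0.5, -0.6]
gripper_width: 24.3
grip_force: 59.0
t 40.05 J [ 36.3   26.49  91.87  -0.01  61.64 -45.99] P [442.56 382.78 186.14] F [ 0.44 -0.52 -0.57] w 24.30256603579421 g 58.98928105831146
scene pan [609.1 133.7  58.5] 1454
handle dir 168.86048906531042 ((489.1521301269531, 155.95449829101562), (17.638811111450195, 96.8973388671875), 80.4620590209961) 104.37620569875382
side pan [607.1 132.4  58.9] 874
handle dir 171.06907471649376 ((488.2333984375, 151.33547973632812), (23.249746322631836, 96.36138916015625), 78.23198699951172) 103.63923452894984
([-0.1914, -0.2142, 0.0035], [0.004, 0.004, 0.005])
```

```bash

python3 -m crank '[[[-0.012,-0.015,0,0,0,0],[-0.035,-0.043,0,0,0,0],[-0.065,-0.08,0,0,0,0],[-0.098,-0.12,0,0,0,0],[-0.13,-0.159,0,0,0,0],[-0.157,-0.192,0,0,0,0],[-0.175,-0.214,0,0,0,0],[-0.183,-0.224,0,0,0,0],[-0.183,-0.224,0.02,0,0,0],[-0.183,-0.224,0.05,0,0,0]]]' -
python3 -m crank '[[[0,0,0.015,0,0,0],[0,0,0.027,0,0,0],[0,0,0.031,0,0,0],[0,0,0.031,0,0,0],[0,0,0.031,0,0,0],[0,0,0.031,0,0,0],[0,0,0.031,0,0,0],[0,0,0.031,0,0,0],[0,0,0.031,0,0,0],[0,0,0.031,0,0,0]]]' -
python3 st.py
python3 -m crank '[[[0,0,0,0,0,0],[0,0,0,0,0,0],[0,0,0,0,0,0],[0,0,0,0,0,0],[0,0,0,0,0,0],[0,0,-0.015,0,0,0],[0,0,-0.04,0,0,0],[0,0,-0.065,0,0,0],[0,0,-0.08,0,0,0],[0,0,-0.08,0,0,0]]]' -0.1
python3 st.py; python3 - <<'E'
from kin import *
print(delta([449,456,185],down(70)))
from fit import *
for n in('scene','side'):
    c=snap(n,'l'+n); print(n,*np.round(bars(c,(330,640,300,560,5,25)),1),sep='\n'); P=cloud(c)
    print('in pan',np.round(bars(c,(550,660,80,190,55,118)),1))
E
```

```text
time: 41.4
ee_pos: [593.7, 136.1, 133.0]
eef_rot: [[-0.991, 0.134, -0.001], [0.134, 0.991, -0.001], [0.001, -0.001, -1.0]]
ft_force: [0.7, -0.2, -1.5]
gripper_width: 24.5
grip_force: 59.0
time: 42.65
ee_pos: [593.8, 136.2, 102.7]
eef_rot: [[-0.991, 0.134, -0.001], [0.134, 0.991, -0.001], [0.001, -0.001, -1.0]]
ft_force: [0.7, 0.1, 0.1]
gripper_width: 24.2
grip_force: 59.0
t 42.65 J [  8.56  34.83  91.33  -0.06  53.91 -73.7 ] P [593.78 136.17 102.66] F [0.66 0.09 0.12] w 24.240026889198077 g 58.98896276950836
time: 43.9
ee_pos: [594.3, 136.3, 183.9]
eef_rot: [[-0.991, 0.134, 0.001], [0.134, 0.991, -0.001], [-0.001, -0.001, -1.0]]
ft_force: [0.8, 0.1, -0.3]
gripper_width: 46.9
grip_force: 0.0
t 43.9 J [  8.57  29.06  88.07  -0.06  62.82 -73.71] P [594.33 136.31 183.91] F [ 0.85  0.12 -0.28] w 46.904246277971744 g 0.0
([0.1868, 0.2973, -0.0015], [-0.0, 0.001, 0.215])
scene
[449.7 456.8  13.7  46.9  24.3 158.5]
[528.9 450.6  13.9  44.4  25.  169.5]
[632.9 480.7  14.   24.5  12.7 131.6]
in pan [[595.9 131.7  68.1  36.2  23.6   1.6]]
side
[525.6 448.4  12.9  41.   29.1 169.1]
[447.2 453.5  12.9  42.7  24.1 160.5]
in pan []
```

```bash

python3 -m crank '[[[0.012,0.02,0,0,0,0.02],[0.036,0.057,0,0,0,0.05],[0.067,0.106,0,0,0,0.1],[0.099,0.156,0,0,0,0.15],[0.13,0.205,0,0,0,0.2],[0.156,0.247,0,0,0,0.232],[0.176,0.279,0,0,0,0.232],[0.1873,0.2965,0.01,0,0,0.232],[0.1873,0.2965,0.04,0,0,0.232],[0.1873,0.2965,0.08,0,0,0.232]]]' -
python3 -m crank '[[[0,0,0.035,0,0,0],[0,0,0.062,0,0,0],[0,0,0.082,0,0,0],[0,0,0.095,0,0,0],[0,0,0.1005,0,0,0],[0,0,0.1005,0,0,0],[0,0,0.1005,0,0,0],[0,0,0.1005,0,0,0],[0,0,0.1005,0,0,0],[0,0,0.1005,0,0,0]]]' -
python3 st.py
python3 -m crank '[[[0,0,0,0,0,0],[0,0,0,0,0,0],[0,0,0,0,0,0],[0,0,0,0,0,0],[0,0,0,0,0,0],[0,0,-0.01,0,0,0],[0,0,-0.04,0,0,0],[0,0,-0.09,0,0,0],[0,0,-0.14,0,0,0],[0,0,-0.18,0,0,0]]]' 1
python3 st.py; python3 panpose.py m 608 133; python3 - <<'E'
from kin import *
print(delta([622,131,184],down(69)))
E
```

```text
time: 45.25
ee_pos: [448.0, 454.8, 100.9]
eef_rot: [[-0.934, 0.358, -0.001], [0.358, 0.934, -0.001], [0.0, -0.001, -1.0]]
ft_force: [-0.1, 0.1, -0.4]
gripper_width: 47.3
grip_force: 0.0
time: 46.5
ee_pos: [447.8, 455.0, 2.1]
eef_rot: [[-0.934, 0.358, -0.001], [0.358, 0.934, -0.001], [0.001, -0.001, -1.0]]
ft_force: [-0.5, 0.1, -0.2]
gripper_width: 47.1
grip_force: 0.0
t 46.5 J [ 41.28  45.7   88.01  -0.01  46.36 -27.72] P [447.82 455.02   2.13] F [-0.54  0.12 -0.21] w 47.07226972087074 g 0.0
time: 47.75
ee_pos: [448.0, 455.2, 184.5]
eef_rot: [[-0.934, 0.358, -0.0], [0.358, 0.934, -0.0], [0.0, -0.0, -1.0]]
ft_force: [1.1, -0.1, -1.0]
gripper_width: 24.5
grip_force: 59.0
t 47.75 J [ 41.28  31.96  83.17  -0.01  64.89 -27.72] P [447.97 455.18 184.51] F [ 1.06 -0.08 -0.95] w 24.52785454540454 g 58.955780267715454
scene pan [609.2 133.7  58.5] 1455
handle dir 168.96858786154348 ((489.5281677246094, 155.5414276123047), (18.878307342529297, 97.70601654052734), 80.3079605102539) 104.22866441469566
side pan [607.3 132.4  58.9] 823
handle dir 170.96543909362126 ((490.0987854003906, 154.40882873535156), (24.786867141723633, 98.3057861328125), 76.88790893554688) 103.30188675704623
([-0.2778, -0.242, 0.0027], [0.005, 0.003, 0.0])
```

```bash

python3 -m crank '[[[-0.015,-0.013,0,0,0,0],[-0.045,-0.04,0,0,0,0],[-0.085,-0.075,0,0,0,0],[-0.13,-0.114,0,0,0,0],[-0.175,-0.153,0,0,0,0],[-0.215,-0.188,0,0,0,0],[-0.25,-0.219,0,0,0,0],[-0.271,-0.237,0,0,0,0],[-0.2775,-0.243,0.01,0,0,0],[-0.2775,-0.243,0.035,0,0,0]]]' -
python3 -m crank '[[[0,0,0.02,0,0,0],[0,0,0.035,0,0,0],[0,0,0.042,0,0,0],[0,0,0.045,0,0,0],[0,0,0.045,0,0,0],[0,0,0.045,0,0,0],[0,0,0.045,0,0,0],[0,0,0.045,0,0,0],[0,0,0.045,0,0,0],[0,0,0.045,0,0,0]]]' -
python3 st.py
python3 -m crank '[[[0,0,0,0,0,0],[0,0,0,0,0,0],[0,0,0,0,0,0],[0,0,0,0,0,0],[0,0,0,0,0,0],[0,0,-0.015,0,0,0],[0,0,-0.04,0,0,0],[0,0,-0.065,0,0,0],[0,0,-0.08,0,0,0],[0,0,-0.08,0,0,0]]]' -0.1
python3 st.py; python3 - <<'E'
from kin import *
print(delta([527.7,449.2,184],down(79.5)))
from fit import *
for n in('scene','side'):
    c=snap(n,'n'+n); print(n,*np.round(bars(c,(330,640,300,560,5,25)),1),sep='\n'); P=cloud(c)
    print('in pan',np.round(bars(c,(550,660,80,190,55,118)),1))
E
```

```text
time: 49.1
ee_pos: [619.9, 128.2, 146.2]
eef_rot: [[-0.933, 0.359, -0.001], [0.359, 0.933, -0.001], [0.0, -0.001, -1.0]]
ft_force: [0.7, 0.9, -1.2]
gripper_width: 23.9
grip_force: 59.0
time: 50.35
ee_pos: [619.9, 128.8, 102.1]
eef_rot: [[-0.934, 0.358, -0.001], [0.358, 0.934, -0.001], [0.001, -0.001, -1.0]]
ft_force: [-0.2, -0.3, -0.2]
gripper_width: 24.2
grip_force: 59.0
t 50.35 J [  7.55  37.02  87.35  -0.06  55.7  -61.43] P [619.91 128.81 102.14] F [-0.24 -0.29 -0.17] w 24.155892602962016 g 58.96380543708801
time: 51.6
ee_pos: [620.5, 129.0, 183.4]
eef_rot: [[-0.934, 0.358, 0.001], [0.358, 0.934, -0.001], [-0.001, -0.0, -1.0]]
ft_force: [-0.1, -0.6, -0.6]
gripper_width: 46.8
grip_force: 0.0
t 51.6 J [  7.56  31.49  84.11  -0.06  64.34 -61.43] P [620.46 128.97 183.42] F [-0.12 -0.65 -0.62] w 46.815090243411596 g 0.0
([0.2013, 0.2658, -0.0009], [-0.0, 0.001, -0.183])
scene
[557.3 432.3  13.7  44.6  24.6 171.3]
[632.3 481.7  14.3  23.5  12.7 140.1]
in pan [[614.  130.4  81.7  36.1  24.3 162.8]]
side
[553.3 427.1  13.4  39.7  27.6 157.1]
in pan []
```

Bar C has been knocked aside to about (556,430); hover and re-measure with the wrist camera.

```bash

python3 -m crank '[[[0.01,0.016,0,0,0,-0.02],[0.03,0.047,0,0,0,-0.05],[0.056,0.087,0,0,0,-0.09],[0.083,0.128,0,0,0,-0.13],[0.11,0.17,0,0,0,-0.17],[0.135,0.209,0,0,0,-0.19],[0.155,0.24,0,0,0,-0.19],[0.166,0.257,0,0,0,-0.19],[0.168,0.2605,0.02,0,0,-0.19],[0.168,0.2605,0.04,0,0,-0.19]]]' -
python3 -m crank '[[[0,0,0,0,0,0],[0,0,0,0,0,0],[0,0,0,0,0,0],[0,0,0,0,0,0],[0,0,0,0,0,0],[0,0,0,0,0,0],[0,0,0,0,0,0],[0,0,0,0,0,0],[0,0,0,0,0,0],[0,0,0,0,0,0]]]' -
python3 st.py; python3 - <<'E'
from fit import *
for n in('scene','side','wrist'):
    c=snap(n,'o'+n); print(n,*np.round(bars(c,(330,620,300,560,5,25)),1),sep='\n')
E
```

```text
time: 52.95
ee_pos: [556.2, 431.3, 139.7]
eef_rot: [[-0.984, 0.176, -0.002], [0.176, 0.984, -0.002], [0.002, -0.002, -1.0]]
ft_force: [0.6, -0.5, -1.6]
gripper_width: 47.0
grip_force: 0.0
time: 54.2
ee_pos: [556.4, 432.3, 141.9]
eef_rot: [[-0.984, 0.175, -0.001], [0.175, 0.984, -0.001], [0.001, -0.001, -1.0]]
ft_force: [-0.4, -0.1, 0.5]
gripper_width: 46.8
grip_force: 0.0
t 54.2 J [ 34.06  41.3   73.12  -0.02  65.67 -45.83] P [556.4  432.27 141.9 ] F [-0.42 -0.14  0.54] w 46.820143735076655 g 0.0
scene
[557.4 432.4  13.7  45.7  24.8 168.4]
side
[556.2 430.4  13.5  42.6  26.  172.2]
wrist
```

View pics/owrist.png

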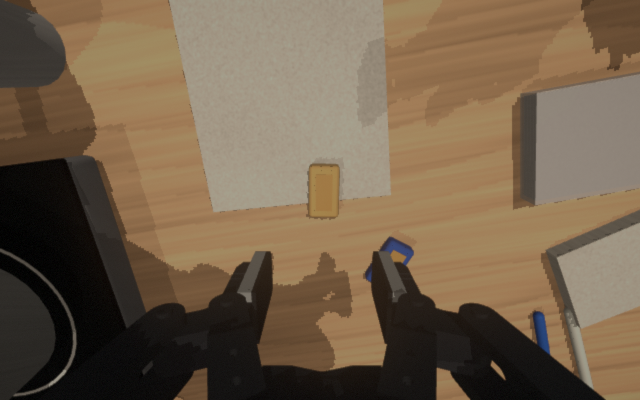

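Bar C alone at (324,191), aligned with the fingers; blue one at (390,262) clear.

```bash
python3 - <<'E'
from kin import *
c=load('owrist')
Q=[pt(c,u,v,14.)[:2] for u,v in((309,164),(339,164),(339,218),(309,218))]; m=np.mean(Q,0)
print(m,np.round(Q,1)); print(delta([*m,3],down(80)))
E
```

```text
[556.11682455 434.44043872] [[530.6 426.3]
 [534.9 450.7]
 [581.7 443.2]
 [577.2 417.5]]
([0.0006, 0.0023, 0.1389], [-0.001, -0.001, -0.002])
```

```bash

python3 -m crank '[[[0,0,0.015,0,0,0],[0,0,0.045,0,0,0],[0,0.0005,0.08,0,0,0],[0,0.0005,0.11,0,0,0],[0,0.0005,0.13,0,0,0],[0,0.0005,0.1385,0,0,0],[0,0.0005,0.1385,0,0,0],[0,0.0005,0.1385,0,0,0],[0,0.0005,0.1385,0,0,0],[0,0.0005,0.1385,0,0,0]]]' -
python3 -m crank '[[[0,0,0,0,0,0],[0,0,0,0,0,0],[0,0,0,0,0,0],[0,0,0,0,0,0],[0,0,0,0,0,0],[0,0,-0.01,0,0,0],[0,0,-0.04,0,0,0],[0,0,-0.09,0,0,0],[0,0,-0.14,0,0,0],[0,0,-0.18,0,0,0]]]' 1
python3 st.py; python3 panpose.py q 608 133; python3 - <<'E'
from kin import *
print(delta([608,133,184],down(80)))
E
```

```text
time: 55.6
ee_pos: [556.5, 432.7, 3.9]
eef_rot: [[-0.984, 0.175, -0.0], [0.175, 0.984, -0.001], [0.0, -0.001, -1.0]]
ft_force: [-0.8, -0.0, 0.0]
gripper_width: 47.0
grip_force: 0.0
time: 56.85
ee_pos: [556.6, 432.8, 186.0]
eef_rot: [[-0.984, 0.175, 0.0], [0.175, 0.984, -0.0], [-0.0, -0.0, -1.0]]
ft_force: [0.2, -0.2, -0.5]
gripper_width: 24.5
grip_force: 58.9
t 56.85 J [ 34.09  38.86  71.03  -0.01  70.11 -45.8 ] P [556.62 432.82 186.05] F [ 0.16 -0.2  -0.5 ] w 24.535052100377186 g 58.93459439277649
scene pan [609.2 133.7  58.6] 1458
handle dir 168.91253067966142 ((490.74102783203125, 154.9393768310547), (19.343914031982422, 97.36891174316406), 81.54198455810547) 104.2515030334958
side pan [607.1 132.4  58.9] 829
handle dir 171.1106807026422 ((488.85552978515625, 151.55255126953125), (26.8813533782959, 97.4579086303711), 79.5675277709961) 103.40253456914962
([-0.1019, -0.2874, 0.0044], [0.004, 0.005, -0.002])
```

```bash

python3 -m crank '[[[-0.006,-0.016,0,0,0,0],[-0.018,-0.05,0,0,0,0],[-0.034,-0.094,0,0,0,0],[-0.051,-0.14,0,0,0,0],[-0.067,-0.184,0,0,0,0],[-0.082,-0.225,0,0,0,0],[-0.093,-0.255,0,0,0,0],[-0.099,-0.2715,0,0,0,0],[-0.0993,-0.2726,0.01,0,0,0],[-0.0993,-0.2726,0.035,0,0,0]]]' -
python3 -m crank '[[[0,0,0.018,0,0,0],[0,0,0.03,0,0,0],[0,0,0.037,0,0,0],[0,0,0.039,0,0,0],[0,0,0.039,0,0,0],[0,0,0.039,0,0,0],[0,0,0.039,0,0,0],[0,0,0.039,0,0,0],[0,0,0.039,0,0,0],[0,0,0.039,0,0,0]]]' -
python3 -m crank '[[[0,0,0,0,0,0],[0,0,0,0,0,0],[0,0,0,0,0,0],[0,0,0,0,0,0],[0,0,0,0,0,0],[0,0,-0.015,0,0,0],[0,0,-0.04,0,0,0],[0,0,-0.07,0,0,0],[0,0,-0.1,0,0,0],[0,0,-0.13,0,0,0]]]' 0.2
python3 st.py; python3 panpose.py r 608 133; python3 - <<'E'
from kin import *
from fit import *
s=ctrl.read_state()
for n in('scene','side'):
    c=load('r'+n); P=cloud(c); z=P[...,2]; m=(np.hypot(P[...,0]-608,P[...,1]-133)<54)&(z>50)
    print(n,'max z inside',np.percentile(z[m],[50,95,99]))
    print(np.round(bars(c,(550,660,80,190,55,118)),1))
a=np.radians(169.5)
print(delta([608+113*np.cos(a),132.9+113*np.sin(a),110],down(79.5)))
I=cv2.imread('pics/rscene.png');J=cv2.imread('pics/rside.png')
cv2.imwrite('pics/r.png',np.hstack([cv2.resize(I[170:310,270:430],(400,350),interpolation=2),cv2.resize(J[100:240,280:440],(400,350),interpolation=2)]))
E
```

```text
time: 58.2
ee_pos: [606.5, 147.7, 148.1]
eef_rot: [[-0.985, 0.175, 0.0], [0.175, 0.985, -0.001], [-0.0, -0.001, -1.0]]
ft_force: [-0.4, 0.4, 0.1]
gripper_width: 24.2
grip_force: 59.0
time: 59.45
ee_pos: [606.4, 146.9, 109.6]
eef_rot: [[-0.984, 0.175, -0.001], [0.175, 0.984, -0.001], [0.001, -0.001, -1.0]]
ft_force: [-0.0, -0.7, -0.6]
gripper_width: 23.9
grip_force: 59.0
time: 60.7
ee_pos: [606.5, 147.0, 241.9]
eef_rot: [[-0.984, 0.175, 0.0], [0.175, 0.984, -0.001], [-0.0, -0.001, -1.0]]
ft_force: [-0.3, 0.2, 0.3]
gripper_width: 34.5
grip_force: 0.0
t 60.7 J [  9.37  27.3   82.26  -0.05  70.45 -70.5 ] P [606.55 147.04 241.89] F [-0.31  0.19  0.32] w 34.49199838238306 g 0.0
scene pan [609.2 133.7  58.6] 1450
handle dir 168.82213210834362 ((491.1460266113281, 155.5179443359375), (18.857032775878906, 95.97821807861328), 80.58998107910156) 104.30229619253123
side pan [607.3 132.5  58.9] 835
handle dir 171.09309668745064 ((488.7865295410156, 152.59901428222656), (23.261112213134766, 96.64068603515625), 80.0456771850586) 103.7355724153789
scene max z inside [440.1 548.7 560.9]
[[615.4 148.7  95.4  22.8  17.8 119.2]]
side max z inside [407.9 546.1 558.2]
[[611.1 143.6  94.9  24.1  15.2 154.5]]
([0.1111, -0.0135, 0.1337], [0.001, 0.005, 0.007])
```

View pics/r.png

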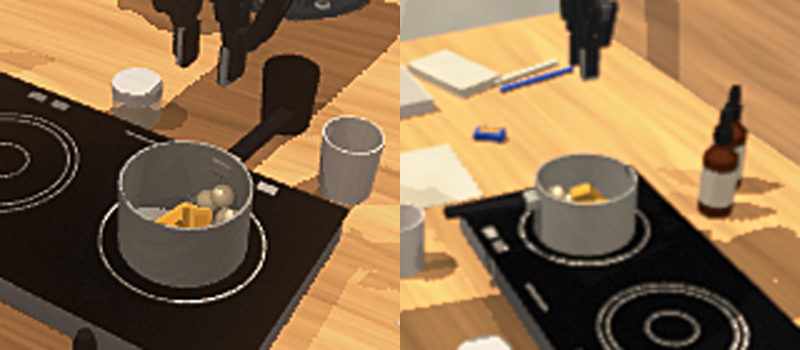

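Pan at rest shows bars and balls, all below the rim; no bar is left on the paper. Now the handle.

```bash

python3 -m crank '[[[0.012,-0.0015,0,0,0,0],[0.035,-0.004,0,0,0,0],[0.065,-0.008,0.01,0,0,0],[0.09,-0.011,0.03,0,0,0],[0.106,-0.013,0.06,0,0,0],[0.111,-0.0135,0.09,0,0.003,0.005],[0.111,-0.0135,0.12,0,0.003,0.005],[0.111,-0.0135,0.132,0,0.003,0.005],[0.111,-0.0135,0.132,0,0.003,0.005],[0.111,-0.0135,0.132,0,0.003,0.005]]]' -1
python3 -c "
from h import *
c=snap('wrist','w3')"
python3 -m crank '[[[0,0,0.008,0,0,0],[0,0,0.018,0,0,0],[0,0,0.026,0,0,0],[0,0,0.03,0,0,0],[0,0,0.0305,0,0,0],[0,0,0.0305,0,0,0],[0,0,0.0305,0,0,0],[0,0,0.0305,0,0,0],[0,0,0.0305,0,0,0],[0,0,0.0305,0,0,0]]]' -
python3 st.py
```

```text
time: 62.05
ee_pos: [495.2, 153.2, 108.6]
eef_rot: [[-0.984, 0.18, -0.003], [0.18, 0.984, -0.0], [0.003, -0.001, -1.0]]
ft_force: [0.4, -0.3, -0.1]
gripper_width: 85.0
grip_force: 0.0
time: 63.35
ee_pos: [494.7, 153.1, 77.3]
eef_rot: [[-0.984, 0.18, -0.004], [0.18, 0.984, -0.0], [0.004, -0.001, -1.0]]
ft_force: [0.2, 0.3, -0.5]
gripper_width: 85.7
grip_force: 0.0
t 63.35 J [ 12.03  29.4  106.15   0.03  44.67 -67.59] P [494.66 153.07  77.3 ] F [ 0.2   0.31 -0.52] w 85.72447028139764 g 0.0
```

View pics/w3.png

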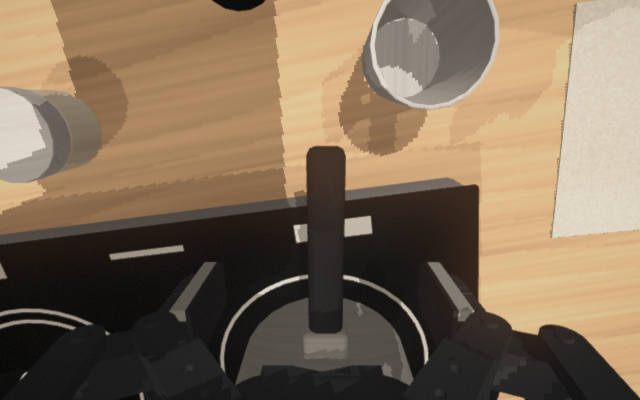

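Handle centred between the fingers at (326,240), cup empty and upright at (430,50). Grip and slide back.

```bash

python3 -m crank '[[[0,0,-0.002,0,0,0],[0,0,-0.002,0,0,0],[0,0,-0.002,0,0,0],[0,0,-0.002,0,0,0],[0,0,-0.002,0,0,0],[0,0,-0.002,0,0,0],[0,0,-0.002,0,0,0],[0,0,-0.002,0,0,0],[0,0,-0.002,0,0,0],[0,0,-0.002,0,0,0]]]' 1
python3 st.py
python3 -m crank '[[[-0.0007,-0.005,0,0,0,0],[-0.0022,-0.015,0,0,0,0],[-0.0038,-0.026,0,0,0,0],[-0.0054,-0.037,0,0,0,0],[-0.007,-0.048,0,0,0,0],[-0.0087,-0.06,0,0,0,0],[-0.0104,-0.072,0,0,0,0],[-0.012,-0.083,0,0,0,0],[-0.0136,-0.094,0,0,0,0],[-0.0151,-0.104,0,0,0,0]]]' -
python3 st.py
python3 -m crank '[[[-0.0016,-0.011,0,0,0,0],[-0.0032,-0.022,0,0,0,0],[-0.0048,-0.033,0,0,0,0],[-0.0066,-0.045,0,0,0,0],[-0.0083,-0.057,0,0,0,0],[-0.01,-0.069,0,0,0,0],[-0.0118,-0.081,0,0,0,0],[-0.0135,-0.093,0,0,0,0],[-0.0147,-0.101,0,0,0,0],[-0.0151,-0.104,0,0,0,0]]]' -
python3 -m crank '[[[0,0,0,0,0,0],[0,0,0,0,0,0],[0,0,0,0,0,0],[0,0,0,0,0,0],[0,0,0,0,0,0],[0,0,0,0,0,0],[0,0,-0.02,0,0,0],[0,0,-0.06,0,0,0],[0,0,-0.11,0,0,0],[0,0,-0.15,0,0,0]]]' -1
python3 st.py; python3 panpose.py u 600 -77;python3 - <<'E'
from kin import *
for n in ('scene','side'):
    c=load('u'+n);P=cloud(c);z=P[...,2]
    L=P[(np.hypot(P[...,0]-474,P[...,1]+393)<80)&(z>12)&(z<21)];print('lid',fitc(cv2.convexHull(L[:,:2].astype(np.float32)).reshape(-1,2)),np.median(L[:,2]))
print(delta([474.3,-392.5,200],down(0)))
E
```

```text
time: 64.6
ee_pos: [494.8, 153.2, 79.4]
eef_rot: [[-0.984, 0.18, -0.004], [0.18, 0.984, -0.0], [0.004, -0.001, -1.0]]
ft_force: [-1.1, 3.4, 6.3]
gripper_width: 16.8
grip_force: 58.7
t 64.6 J [ 12.04  29.2  106.09   0.04  44.92 -67.6 ] P [494.76 153.2   79.38] F [-1.11  3.44  6.3 ] w 16.827398216926422 g 58.74484956264496
time: 65.85
ee_pos: [490.9, 47.9, 79.4]
eef_rot: [[-0.984, 0.18, -0.004], [0.18, 0.984, -0.0], [0.004, -0.001, -1.0]]
ft_force: [0.1, 4.7, 4.8]
gripper_width: 16.7
grip_force: 58.8
t 65.85 J [  0.17  27.22 109.74  -0.02  43.25 -79.44] P [490.87  47.93  79.39] F [0.06 4.71 4.77] w 16.71789443078385 g 58.76150608062744
time: 67.1
ee_pos: [486.7, -57.1, 79.4]
eef_rot: [[-0.984, 0.181, -0.004], [0.181, 0.984, -0.0], [0.004, -0.001, -1.0]]
ft_force: [1.7, 5.8, 4.2]
gripper_width: 17.1
grip_force: 58.8
time: 68.35
ee_pos: [487.5, -56.9, 231.4]
eef_rot: [[-0.984, 0.18, -0.003], [0.18, 0.984, -0.001], [0.003, -0.001, -1.0]]
ft_force: [0.5, -0.5, -0.6]
gripper_width: 85.3
grip_force: 0.0
t 68.35 J [-12.05  14.   103.04  -0.09  63.12 -91.62] P [487.5  -56.91 231.35] F [ 0.48 -0.49 -0.58] w 85.28815539224705 g 0.0
scene pan [600.9 -76.5  58.7] 1236
handle dir 169.59232703701966 ((481.6975402832031, -56.593685150146484), (19.93472671508789, 97.54441833496094), 79.06144714355469) 104.17226760933818
side pan [599.  -78.   58.7] 1147
handle dir 171.72639878392707 ((480.4013671875, -59.358123779296875), (21.580524444580078, 98.65319061279297), 82.479736328125) 103.89588008124292
lid (np.float64(475.35113132799574), np.float64(-391.682402085586), np.float64(61.563615479695265)) 14.683844126878228
lid (np.float64(473.877494009087), np.float64(-393.12755900524417), np.float64(61.929128424094564)) 14.946165877510017
([-0.0458, -0.3324, 0.034], [0.001, 0.004, 1.389])
```

```bash

python3 -m crank '[[[-0.003,-0.02,0,0,0,0],[-0.009,-0.06,0,0,0.004,0],[-0.016,-0.112,0,0,0.004,0],[-0.024,-0.167,0,0,0.004,0],[-0.032,-0.222,0,0,0.004,0],[-0.039,-0.273,0,0,0.004,0],[-0.045,-0.313,0,0,0.004,0],[-0.0476,-0.3324,0.01,0,0.004,0],[-0.0476,-0.3324,0.04,0,0.004,0],[-0.0476,-0.3324,0.08,0,0.004,0]]]' -
python3 -m crank '[[[0,0,0.035,0,0,0],[0,0,0.065,0,0,0],[0,0,0.09,0,0,0],[0,0,0.108,0,0,0],[0,0,0.119,0,0,0],[0,0,0.126,0,0,0],[0,0,0.126,0,0,0],[0,0,0.126,0,0,0],[0,0,0.126,0,0,0],[0,0,0.126,0,0,0]]]' -
python3 st.py
python3 -m crank '[[[0,0,0,0,0,0],[0,0,0,0,0,0],[0,0,0,0,0,0],[0,0,0,0,0,0],[0,0,0,0,0,0],[0,0,-0.01,0,0,0],[0,0,-0.04,0,0,0],[0,0,-0.09,0,0,0],[0,0,-0.14,0,0,0],[0,0,-0.19,0,0,0]]]' 1
python3 st.py; python3 panpose.py v 600 -77; python3 - <<'E'
from kin import *
s=ctrl.read_state(); X=np.array(s['ee_pos'])
for n in ('scene','side'):
    c=load('v'+n);P=cloud(c);z=P[...,2]
    L=P[(np.hypot(P[...,0]-X[0],P[...,1]-X[1])<80)&(np.abs(z-(X[2]-8.5))<5)];print('lid',fitc(cv2.convexHull(L[:,:2].astype(np.float32)).reshape(-1,2)),np.median(L[:,2])-X[2])
print(delta([600,-77.2,215],down(79.7)))
E
```

```text
time: 69.7
ee_pos: [474.0, -391.9, 148.1]
eef_rot: [[-0.984, 0.18, -0.008], [0.18, 0.984, 0.0], [0.008, -0.001, -1.0]]
ft_force: [0.9, 0.2, -1.4]
gripper_width: 85.5
grip_force: 0.0
time: 70.95
ee_pos: [473.1, -392.5, 23.9]
eef_rot: [[-0.984, 0.18, -0.008], [0.18, 0.984, -0.0], [0.007, -0.001, -1.0]]
ft_force: [-0.4, -0.3, -0.0]
gripper_width: 85.3
grip_force: 0.0
t 70.95 J [ -43.89   42.01   91.7    -0.42   46.6  -123.21] P [ 473.06 -392.54   23.92] F [-0.35 -0.3  -0.03] w 85.32562682200343 g 0.0
time: 72.2
ee_pos: [474.2, -392.2, 215.7]
eef_rot: [[-0.984, 0.18, -0.008], [0.18, 0.984, 0.0], [0.008, -0.001, -1.0]]
ft_force: [0.8, 0.4, -1.6]
gripper_width: 24.4
grip_force: 59.0
t 72.2 J [ -43.79   27.93   85.09   -0.33   67.32 -123.27] P [ 474.21 -392.16  215.65] F [ 0.84  0.36 -1.64] w 24.392746706734766 g 58.97472023963928
scene pan [601.  -76.5  58.6] 1269
handle dir 169.70588165770772 ((481.987548828125, -56.812896728515625), (18.57857894897461, 93.18651580810547), 81.42060852050781) 104.02285012710325
side pan [599.1 -78.   58.7] 1149
handle dir 171.67774923036185 ((480.4873962402344, -56.953067779541016), (24.635250091552734, 97.299072265625), 77.75265502929688) 103.95753898209735
lid (np.float64(479.0010744601826), np.float64(-390.06523846506434), np.float64(54.418308093310706)) -12.538908891016945
lid (np.float64(476.5661068106174), np.float64(-395.1058691177527), np.float64(61.76791849655227)) -6.103290627219337
([-0.0648, 0.3338, 0.0028], [-0.006, -0.0, -0.002])
```

```bash

python3 -m crank '[[[-0.003,0.015,0,0,0,0],[-0.009,0.045,0,0,0,0],[-0.0165,0.086,0,0,0,0],[-0.025,0.13,0,0,0,0],[-0.0335,0.174,0,0,0,0],[-0.042,0.218,0,0,0,0],[-0.05,0.26,0,0,0,0],[-0.0568,0.296,0,0,0,0],[-0.062,0.323,0,0,0,0],[-0.0641,0.3337,0,0,0,0]]]' -
python3 -m crank '[[[0,0,0.01,0,0,0],[0,0,0.025,0,0,0],[0,0,0.04,0,0,0],[0,0,0.053,0,0,0],[0,0,0.063,0,0,0],[0,0,0.068,0,0,0],[0,0,0.07,0,0,0],[0,0,0.07,0,0,0],[0,0,0.07,0,0,0],[0,0,0.07,0,0,0]]]' -
python3 st.py; python3 - <<'E'
from kin import *
from fit import *
s=ctrl.read_state(); X=np.array(s['ee_pos'])
for n in ('scene','side'):
    c=snap(n,'x'+n);P=cloud(c);z=P[...,2]
    r=np.hypot(P[...,0]-600,P[...,1]+77);W=P[(r<70)&(z>58)&(z<108)];print('pan',fitc(W))
    L=P[(r<70)&(z>132)&(z<142)];print('lid',fitc(cv2.convexHull(L[:,:2].astype(np.float32)).reshape(-1,2)),len(L),np.median(L[:,2]))
E
```

```text
time: 73.55
ee_pos: [597.2, -73.7, 211.0]
eef_rot: [[-0.984, 0.179, -0.011], [0.179, 0.984, 0.001], [0.011, -0.001, -1.0]]
ft_force: [0.0, -0.2, -1.1]
gripper_width: 24.3
grip_force: 59.0
time: 74.8
ee_pos: [597.3, -75.8, 143.0]
eef_rot: [[-0.984, 0.18, -0.007], [0.18, 0.984, 0.0], [0.007, -0.001, -1.0]]
ft_force: [0.7, 0.9, -1.3]
gripper_width: 24.4
grip_force: 59.0
t 74.8 J [-11.63  31.29  90.83  -0.09  58.3  -91.19] P [597.29 -75.8  142.99] F [ 0.69  0.9  -1.28] w 24.41104278212715 g 59.04536962509155
pan (np.float64(608.9008477407248), np.float64(-71.31773481222262), np.float64(49.9981093049596))
lid (np.float64(598.6961709651825), np.float64(-76.42337014625855), np.float64(61.07126588499144)) 830 133.7273090946965
pan (np.float64(592.318924758798), np.float64(-86.89926047017252), np.float64(49.28556472222088))
lid (np.float64(597.2647727071878), np.float64(-79.43964779136286), np.float64(60.71165516144304)) 820 133.81996374056607
```

```bash

python3 -m crank '[[[-0.001,0,0,0,0,0],[-0.0018,0.0003,0.001,0,0,0],[-0.0018,0.0003,0.003,0,0,0],[-0.0018,0.0003,0.005,0,0,0],[-0.0018,0.0003,0.007,0,0,0],[-0.0018,0.0003,0.009,0,0,0],[-0.0018,0.0003,0.01,0,0,0],[-0.0018,0.0003,0.01,0,0,0],[-0.0018,0.0003,0.01,0,0,0],[-0.0018,0.0003,0.01,0,0,0]]]' -
python3 st.py
```

```text
time: 76.15
ee_pos: [598.9, -75.8, 132.9]
eef_rot: [[-0.984, 0.18, -0.008], [0.18, 0.984, 0.0], [0.008, -0.001, -1.0]]
ft_force: [-1.9, -0.5, 3.2]
gripper_width: 24.0
grip_force: 59.4
t 76.15 J [-11.6   32.19  90.94  -0.09  57.31 -91.16] P [598.91 -75.84 132.85] F [-1.88 -0.52  3.24] w 24.02786289735309 g 59.41626727581024
```

Light contact; release and look.

```bash

python3 -m crank '[[[0,0,0,0,0,0],[0,0,0,0,0,0],[0,0,0,0,0,0],[0,0,0,0,0,0],[0,0,0,0,0,0],[0,0,-0.01,0,0,0],[0,0,-0.035,0,0,0],[0,0,-0.075,0,0,0],[0,0,-0.12,0,0,0],[0,0,-0.16,0,0,0]]]' -1
python3 st.py; python3 - <<'E'
from kin import *
from fit import *
for n in ('scene','side'):
    c=snap(n,'y'+n);P=cloud(c);z=P[...,2]
    r=np.hypot(P[...,0]-600,P[...,1]+77);W=P[(r<70)&(z>58)&(z<108)];print('pan',fitc(W))
    L=P[(r<70)&(z>119)&(z<129)];print('lid',fitc(cv2.convexHull(L[:,:2].astype(np.float32)).reshape(-1,2)),len(L),np.median(L[:,2]))
    A=np.c_[L[:,:2]-L[:,:2].mean(0),np.ones(len(L))];print('tilt',np.linalg.lstsq(A,L[:,2],rcond=None)[0])
I=cv2.imread('pics/yscene.png');J=cv2.imread('pics/yside.png')
cv2.imwrite('pics/y.png',np.hstack([cv2.resize(I[150:350,190:520],(450,273),interpolation=2),cv2.resize(J[130:290,260:460],(341,273),interpolation=2)]))
E
```

```text
time: 77.4
ee_pos: [600.2, -75.8, 295.3]
eef_rot: [[-0.984, 0.18, -0.007], [0.18, 0.984, -0.0], [0.006, -0.001, -1.0]]
ft_force: [0.8, -0.8, -0.0]
gripper_width: 85.4
grip_force: 0.0
t 77.4 J [-11.58  23.01  81.22  -0.08  76.14 -91.16] P [600.17 -75.85 295.25] F [ 0.77 -0.77 -0.03] w 85.36389834780098 g 0.0
pan (np.float64(599.9699748583276), np.float64(-77.39764628434523), np.float64(59.53103945468713))
lid (np.float64(599.8857329600215), np.float64(-76.97242324026365), np.float64(62.029017400211124)) 1136 123.32070172588217
tilt [ -0.   -0.  123.3]
pan (np.float64(600.1824919847392), np.float64(-75.25734107727703), np.float64(61.033330708746824))
lid (np.float64(599.6371423661409), np.float64(-77.12683595772796), np.float64(61.94302987975527)) 1046 123.3040981541303
tilt [  0.    0.  123.4]
```

View pics/y.png

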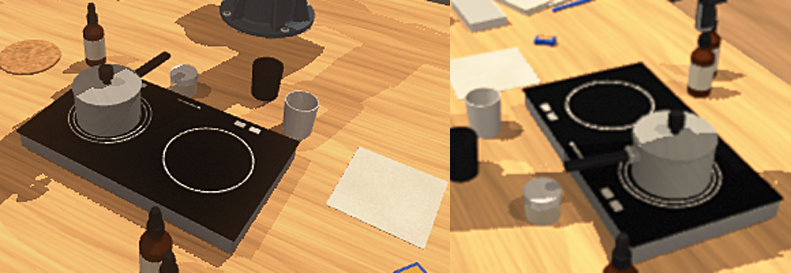

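Lid seated level (same height as at the start), pan concentric with the melting zone at (107,110), cup upright and empty at (300,115), paper empty. Hand in.

```bash
python3 -c "
from rig import ctrl
print(ctrl.close_job())"
```

```text
the job is handed in; nothing more can be done
None
```

I handed the job in at about 77 s. The pan is back on the melting zone with its lid seated level, all three bars went into it, and the cup stands upright and empty; the six balls inside were not counted individually, but none was seen outside the pan.

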